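# Unload coasters from kiln setters and slide the packed tray onto the packing deck

## Robot

A 6-joint arm with a two-finger parallel gripper is mounted at the origin on the work surface. World frame = base frame: x ahead of the robot, y to its left, z up, the work surface at z = 0. Lengths are in mm, angles in rad, forces in N, time in s.
With the tool pointing down it reaches from about 350 to 875 mm from the base axis. Payload 4.2 kg.
Tool frame: the origin (TCP) lies on the mounting face of the last link; the fingertips stand 173 mm ahead of it and the grasp point (between the pads) lies 155 mm ahead of it; z points along the fingers, y is the direction in which the jaws open and shut (so a half turn about z gives the same grasp; the last joint's range is limited). The gripper opens to 85 mm and grips with 20 to 120 N. Pads are 22 mm wide; open, the fingers measure 114 mm over their backs; the gripper's body (76 mm by 85 mm) begins 54 mm behind the grasp point. The pads swing forward as they close: fully open they stand 13 mm farther back than shut.
Start: joints at [1.598, 0.385, 0.008, 0, -1.194, -0.259], TCP at [143.55, 608.271, 404.712] pointing down, gripper open.
Joint ranges: [-3.14, 3.14], [-1.21, 2.06], [-1.07, 1.41], [-3.16, 2.05], [-2.99, -0.16], [-3.1, 3.1]. Speed limits (rad/s): [2.79, 2.79, 3.14, 3.14, 3.14, 3.14].

## Interface

Orientations are given as a unit quaternion [x, y, z, w].
In Python, from bench import arm gives the robot as it stands.
- The arm moves only by the shell command python3 -m jog 'ROWS' [OPENING]. ROWS is JSON, a list that holds one entry, the list of rows, each a list of 4 numbers: the shift along the tool's x, y, z in mm, then the turn about the tool's z in degrees. In form: [[[x, y, z, spin], ...]]. A call has exactly 5 rows; each row is the pose to reach, as a shift and turn from the pose measured when the call began, along the tool's axes at that moment; what a row does not reach only later rows make up. A row lasts 1/8 s, in which the tool goes at most 62.5 mm and 10.7 degrees, less where a joint would pass 70% of its speed; a pose out of reach is approached as far as the arm can. A call with a gripper value outside its range is refused whole. OPENING is the finger opening in mm, from 0 to 85.4, set as the call begins (- or left out, the last holds). The fingers move at their own pace and stop on an object; the grip force is fixed at half the most. Time passes only in rows, so rows that repeat a pose let the fingers close, or fill a call up. It gives the time, the measured TCP pose, the force and the opening at its end, in the units of the state.
- arm.read_state(): the state, without advancing time (a new reading comes with each control period).
- arm.get_image(name): name is "side" or "top" or "wrist"; returns (picture, depth): 384x512x3 uint8, blue, green, red; 384x512 float32, mm along the optical axis (not along the pixel's ray), 0 where there is no reading.
- arm.camera_params(name): a dict with "mtx" (3x3 intrinsics, pixels), "R" (3x3) and "t" (3): a world point X has camera coordinates R X + t. Camera axes: x right, y down, z forward; pixel columns grow to the right and rows downward; lengths in mm; the calibration is good to about 2 mm. A picture is of the moment at which its call begins: read the wrist's pose just before it. camera_params takes no time and is no camera call; for the wrist camera it gives the pose at the moment of the call.
- arm.job_done(): hands the job in, once; it reports no verdict.
The state is a dict: "clock": time; "joints": joint angles; "joint_vel": joint speeds; "joint_efforts": joint torques, N m; "position": TCP position; "ee_rot": TCP orientation; "contact_force": force on the tool from outside, world axes, zero at the start; "wrist_torque": the same for the moment, N m; "gripper_width": finger opening in mm.
Only numpy, scipy, OpenCV 4.12 (cv2) and the standard library are available. Lean on these libraries where they do the work, as an engineer would, in place of code of your own. Each camera call takes 0.05 s, during which the arm holds its last target.

## Task

Unload the fired coasters from the flared setters on the kiln shelf into the wooden packing tray: they are too wide to span, so slide each one up its setter's sloping wall until an edge stands over the rim, take it by that edge and lay it flat in the tray without dropping it. When every coaster is in, tip the tray's front edge up onto the packing deck while its back edge still rests on the bench, then push the tray up over the step until all of it sits level on the deck. Leave the mug, bowl and tape dispenser where they are.

Things in the scene. Friction and masses are not known exactly. Their poses are not given: they have to be found in the camera images.
- kiln_shelf: kiln shelf: beige refractory slab lying fixed on the bench, 220 x 640 x 12 mm, long side along its y; origin at the centre of its underside, z up
- setter1: plate setter: round cream refractory dish fixed on the kiln shelf, about 212 mm from its neighbour, centre to centre; origin at the centre of its underside, z up. Flat floor 134 mm in diameter, 8 mm above the origin; from the floor's edge the wall flares out at 45 degrees all round (12 flat facets inside) to a rim 36 mm above the origin, 190 mm across inside, 202 mm outside
- setter2: plate setter: round cream refractory dish fixed on the kiln shelf, about 212 mm from its neighbour, centre to centre; origin at the centre of its underside, z up. Flat floor 134 mm in diameter, 8 mm above the origin; from the floor's edge the wall flares out at 45 degrees all round (12 flat facets inside) to a rim 36 mm above the origin, 190 mm across inside, 202 mm outside
- setter3: plate setter: round cream refractory dish fixed on the kiln shelf, about 212 mm from its neighbour, centre to centre; origin at the centre of its underside, z up. Flat floor 134 mm in diameter, 8 mm above the origin; from the floor's edge the wall flares out at 45 degrees all round (12 flat facets inside) to a rim 36 mm above the origin, 190 mm across inside, 202 mm outside
- coaster1: fired stoneware coaster, grey-green glaze: plain flat round disc 90 mm in diameter, 9 mm thick, about 130 g; starts flat on the floor of setter1, up to 9 mm off its centre, or is absent from the job (None). Origin at the centre of its underside, z = its axis. Friction on setter and tray about 0.6, so pushed up the flared wall until it lies over the rim (tail on the floor) it stays leaning there
- coaster2: fired stoneware coaster, grey-green glaze: plain flat round disc 90 mm in diameter, 9 mm thick, about 130 g; starts flat on the floor of setter2, up to 9 mm off its centre, or is absent from the job (None). Origin at the centre of its underside, z = its axis. Friction on setter and tray about 0.6, so pushed up the flared wall until it lies over the rim (tail on the floor) it stays leaning there
- coaster3: fired stoneware coaster, grey-green glaze: plain flat round disc 90 mm in diameter, 9 mm thick, about 130 g; starts flat on the floor of setter3, up to 9 mm off its centre, or is absent from the job (None). Origin at the centre of its underside, z = its axis. Friction on setter and tray about 0.6, so pushed up the flared wall until it lies over the rim (tail on the floor) it stays leaning there
- tray: packing tray: open wooden box 160 (x) x 220 (y) x 55 (z) mm outside, walls and floor 10 mm thick, about 0.42 kg empty, loose on the bench; origin at the centre of its underside, z up; its +x side is the front, facing the packing deck. Pushed from behind with its front edge on the deck it climbs until its middle passes the step, then settles onto the deck if nothing holds its back down
- tray_front (a point): middle of the tray's front bottom edge
- tray_back (a point): middle of the tray's back (robot-side) bottom edge
- tray_fl (a point): tray's front left bottom corner (+x, +y)
- tray_fr (a point): tray's front right bottom corner (+x, -y)
- tray_bl (a point): tray's back left bottom corner (-x, +y)
- tray_br (a point): tray's back right bottom corner (-x, -y)
- deck: packing deck: raised plywood board fixed on the bench, 270 (x) x 360 (y) x 20 (z) mm; origin at the centre of its underside, z up, so its top is 20 mm above the bench; its -x side, edged with a dark wood strip, is the step that faces the robot and the tray
- step_edge (a point): middle of the upper edge of the deck's step (its -x side)
- mug: stoneware mug, 80 mm wide, 90 mm high, standing beyond the setters; origin at the centre of its underside; bystander
- bowl: brown stoneware bowl, 110 mm wide, 50 mm high, beyond the setters; origin at the centre of its underside; bystander
- tape_dispenser: red tape dispenser with a roll of brown tape, 150 x 55 x 104 mm, standing between setters and deck, farther out; origin at the centre of its underside, long side along its x; bystander
Not all that is in view belongs to the job. Leave any orange, pink or yellow look-alike of the coaster3 alone.

How it is judged (in metres and radians):
On the way, in this order (a step that is already met when the one before it is completed fails the run):
1. every coaster present lies in the tray, let go, while the tray still stands on the bench (x of coaster1 in the frame of tray between -0.075 and 0.075 m and y of coaster1 in the frame of tray between -0.105 and 0.105 m and z of coaster1 in the frame of tray between 0 and 0.045 m and angle between the z axis of each of coaster1, coaster2, coaster3 and the z axis of tray, either way round below 0.5 rad and x of coaster2 in the frame of tray between -0.075 and 0.075 m and y of coaster2 in the frame of tray between -0.105 and 0.105 m and z of coaster2 in the frame of tray between 0 and 0.045 m and x of coaster3 in the frame of tray between -0.075 and 0.075 m and y of coaster3 in the frame of tray between -0.105 and 0.105 m and z of coaster3 in the frame of tray between 0 and 0.045 m and height (world z) of tray below 0.01 m and angle between tray's own z axis and vertical below 0.05 rad and contact force between the fingers and coaster1 below 0.1 N and contact force between the fingers and coaster2 below 0.1 N and contact force between the fingers and coaster3 below 0.1 N), for 0.3 s.
2. the tray's front edge is up over the deck while its back edge still rests on the bench (height (world z) of tray_front above 0.016 m and x of tray_front in the frame of step_edge above 0 m and height (world z) of tray_back below 0.012 m), for 0.2 s.
At the end, for the whole second after the job is handed in: every coaster present lies in the tray, within 0.5 rad of flat against its floor and below its rim, and the tray stands still and level (within 0.05 rad) on the packing deck with all four corners on it (within 4 mm of its edges) (x of coaster1 in the frame of tray between -0.075 and 0.075 m and y of coaster1 in the frame of tray between -0.105 and 0.105 m and z of coaster1 in the frame of tray between 0 and 0.045 m and angle between the z axis of each of coaster1, coaster2, coaster3 and the z axis of tray, either way round below 0.5 rad and x of coaster2 in the frame of tray between -0.075 and 0.075 m and y of coaster2 in the frame of tray between -0.105 and 0.105 m and z of coaster2 in the frame of tray between 0 and 0.045 m and x of coaster3 in the frame of tray between -0.075 and 0.075 m and y of coaster3 in the frame of tray between -0.105 and 0.105 m and z of coaster3 in the frame of tray between 0 and 0.045 m and angle between tray's own z axis and vertical below 0.05 rad and height (world z) of tray between 0.017 and 0.024 m and linear speed of tray below 0.02 m/s and x of tray_fl in the frame of deck between -0.139 and 0.139 m and y of tray_fl in the frame of deck between -0.184 and 0.184 m and x of tray_fr in the frame of deck between -0.139 and 0.139 m and y of tray_fr in the frame of deck between -0.184 and 0.184 m and x of tray_bl in the frame of deck between -0.139 and 0.139 m and y of tray_bl in the frame of deck between -0.184 and 0.184 m and x of tray_br in the frame of deck between -0.139 and 0.139 m and y of tray_br in the frame of deck between -0.184 and 0.184 m); the robot touches nothing.
It fails at once if a coaster is dropped (falls free faster than 1.2 m/s, some 75 mm) ((linear speed of coaster1 above 1.2 m/s and contact force between the fingers and coaster1 below 0.1 N) or (linear speed of coaster2 above 1.2 m/s and contact force between the fingers and coaster2 below 0.1 N) or (linear speed of coaster3 above 1.2 m/s and contact force between the fingers and coaster3 below 0.1 N)).
It fails at once if the mug is moved more than 30 mm or tipped over (distance of mug from where it was at the start of the episode above 0.03 m or angle between mug's own z axis and vertical above 0.4 rad).
It fails at once if the bowl is moved more than 30 mm or tipped over (distance of bowl from where it was at the start of the episode above 0.03 m or angle between bowl's own z axis and vertical above 0.4 rad).
It fails at once if the tape dispenser is moved more than 30 mm or tipped over (distance of tape_dispenser from where it was at the start of the episode above 0.03 m or angle between tape_dispenser's own z axis and vertical above 0.4 rad).
Of coaster1, coaster2, coaster3 only 2 to 3 are there at a start; the rules pass over those that are not, and their reading is None.
At some moment in a run one of tray may be knocked a few centimetres aside while the robot is not near it.
It also fails if it takes over 210 s, if anything falls off the work surface, if the arm or the gripper's body presses on something with over 40 N, if the wrist force passes 120 N, or if a joint passes its speed limit or range.

## Working session

There is one attempt and no reset: what is moved stays moved. The work goes in short steps, Python scripts to look and compute and a shell command to move; the robot and the scene stay as the last step left them, time stands still between calls to the robot, and variables do not carry over. Pictures are saved under pics/ and viewed, and the job is handed in when it is done.

```bash
ls; mkdir -p pics; python3 - <<'E'
from bench import arm
import cv2,numpy as np
s=arm.read_state();print(s)
for n in ["side","top","wrist"]:
    p=arm.camera_params(n);print(n,p)
    im,d=arm.get_image(n);cv2.imwrite(f"pics/{n}0.png",im);np.save(f"/tmp/{n}0.npy",d)
E
```

```text
pics
{'clock': 0.0, 'joints': array([ 1.59761000e+00,  3.85532841e-01,  6.63747134e-03, -5.01918402e-04,
       -1.19400068e+00, -2.58614563e-01]), 'joint_vel': array([ 3.20894503e-05,  9.27711085e-04,  1.27743537e-03,  1.48789123e-04,
        7.52066117e-04, -4.60937226e-04]), 'joint_efforts': array([ 7.37326009e-04, -3.92291737e+01,  1.88405496e+01,  4.18625861e+00,
       -4.63322445e-03,  5.93632663e-06]), 'position': array([143.49035856, 608.09059444, 403.63962289]), 'ee_rot': array([ 9.93279773e-01, -1.15733034e-01, -8.15634502e-05,  1.07236537e-03]), 'contact_force': array([-0.9841026 , -0.4422599 ,  0.13354588]), 'wrist_torque': array([-0.01469902,  0.02647888,  0.03441001]), 'gripper_width': 85.59743832492941}
side {'mtx': array([[350.48323937,   0.        , 257.3318377 ],
       [  0.        , 350.48323937, 188.07332081],
       [  0.        ,   0.        ,   1.        ]]), 'R': array([[-0.90232645, -0.43098397,  0.00773291],
       [-0.31535556,  0.64779923, -0.6934746 ],
       [ 0.29386706, -0.62817909, -0.72043957]]), 't': array([ 435.22050005,  226.44250907, 1023.8267169 ])}
top {'mtx': array([[366.40370933,   0.        , 253.11440101],
       [  0.        , 366.40370933, 190.33307183],
       [  0.        ,   0.        ,   1.        ]]), 'R': array([[ 0.00444097, -0.99964813,  0.02615126],
       [-0.99712267, -0.00640575, -0.07553378],
       [ 0.07567472, -0.02574057, -0.99680026]]), 't': array([ -47.9162062 ,  506.01354688, 1048.81011464])}
wrist {'mtx': array([[296.40654734,   0.        , 258.70649659],
       [  0.        , 296.40654734, 192.30969874],
       [  0.        ,   0.        ,   1.        ]]), 'R': array([[-0.23044401, -0.97308115,  0.00293932],
       [-0.92021128,  0.21890359,  0.32448793],
       [-0.31639652,  0.07207151, -0.94588527]]), 't': array([624.71043544, -41.54885857, 381.52674902])}
```

View pics/top0.png

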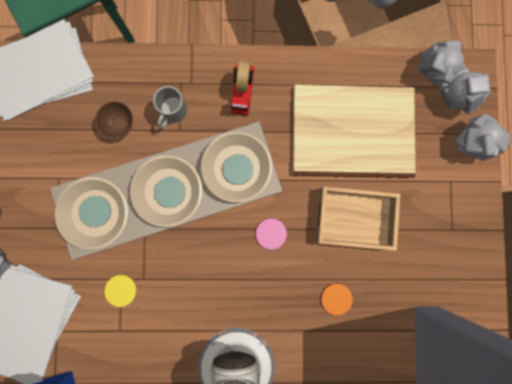

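View pics/side0.png

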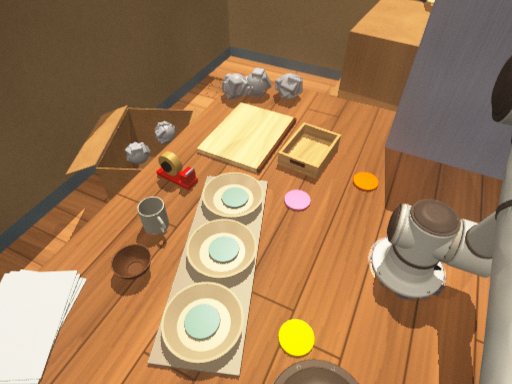

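View pics/wrist0.png

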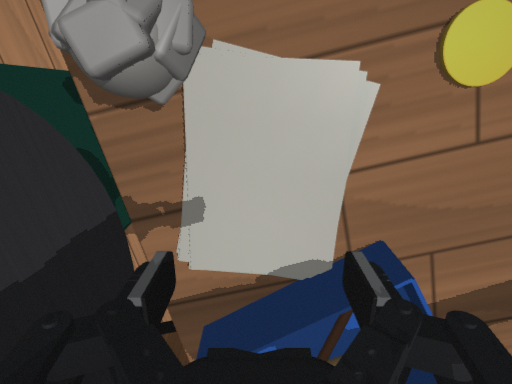

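The top view shows three grey-green coasters in the setters at about (95,211), (169,191) and (237,169). The tray is at (359,218), the deck at (354,130), the mug at (169,104), the bowl at (113,121) and the tape dispenser at (243,88). The yellow (120,291), pink (271,234) and orange (337,299) discs on the bench are decoys. All three coasters are present, so I'll measure positions next.

```bash
cat > h.py <<'E'
from bench import arm
import cv2,numpy as np
P={n:arm.camera_params(n) for n in ("side","top")}
def ray(p,uv):
    K,R,t=p["mtx"],np.array(p["R"]),np.array(p["t"])
    d=R.T@np.linalg.solve(K,[uv[0],uv[1],1.]);return -R.T@t,d
def onplane(p,uv,z):
    c,d=ray(p,uv);return c+d*(z-c[2])/d[2]
def proj(p,X):
    c=np.array(p["R"])@np.array(X,float)+p["t"];q=p["mtx"]@c;return q[:2]/q[2]
def snap(n,name=None):
    im,d=arm.get_image(n)
    if name: cv2.imwrite(f"pics/{name}.png",im)
    return im,d
def cloud(p,d):
    v,u=np.mgrid[:d.shape[0],:d.shape[1]]
    K=p["mtx"];x=(u-K[0,2])/K[0,0]*d;y=(v-K[1,2])/K[1,1]*d
    return (np.stack([x,y,d],-1)-p["t"])@np.array(p["R"])
def blobs(mask,amin=80):
    n,l,s,c=cv2.connectedComponentsWithStats(mask.astype(np.uint8))
    return [(s[i,4],c[i],l==i) for i in range(1,n) if s[i,4]>=amin]
def green(im):
    h=cv2.cvtColor(im,cv2.COLOR_BGR2HSV).astype(int)
    return (h[...,0]>70)&(h[...,0]<100)&(h[...,1]>25)&(h[...,1]<120)&(h[...,2]>70)
E
python3 - <<'E'
from h import *
for n in ("top","side"):
    im=cv2.imread(f"pics/{n}0.png");d=np.load(f"/tmp/{n}0.npy");C=cloud(P[n],d)
    print(n)
    for a,c,m in blobs(green(im)):
        print("green",a,c.round(1),onplane(P[n],c,29).round(1),np.median(C[m],0).round(1))
    h=cv2.cvtColor(im,cv2.COLOR_BGR2HSV)
    if n=="top":
        # rims by height
        z=C[...,2]
        for lo,hi in((43,53),):
            mm=(z>lo)&(z<hi)&(C[...,0]>250)&(C[...,0]<800)
            for a,c,m in blobs(mm,60):
                pts=C[m];print("h",a,c.round(1),pts.mean(0).round(1),pts.min(0).round(),pts.max(0).round())
        dk=(z>14)&(z<26)&(C[...,1]<-40)&(C[...,0]>400)
        for a,c,m in blobs(dk,200):
            pts=C[m][:,:2].astype(np.float32);print("deck",a,c,cv2.minAreaRect(pts))
        tr=(z>40)&(z<65)&(C[...,1]<-100)&(C[...,0]>300)&(C[...,0]<600)
        for a,c,m in blobs(tr,60):
            pts=C[m][:,:2].astype(np.float32);r=cv2.minAreaRect(pts);print("tray",a,c,r,cv2.boxPoints(r).round(),np.median(C[m][:,2]))
E
```

```text
top
green 1562 [41.6 11.1] [1032.9  583.    29. ] [1246.9  799.2 -334. ]
green 610 [237.5 169. ] [567.3   0.8  29. ] [567.4   1.8  29.2]
green 628 [169.3 191.7] [500.  196.1  29. ] [499.4 196.3  29.2]
green 660 [ 94.3 211. ] [443.7 406.9  29. ] [443.7 407.   29. ]
h 113 [122.9 112.4] [724.9 328.6  48.7] [656. 299.  43.] [759. 373.  53.]
h 139 [101.8 121.5] [698.  387.5  48.5] [650. 334.  43.] [751. 407.  53.]
h 62 [462.2 139.3] [ 657.2 -653.3   47.9] [ 632. -660.   43.] [ 681. -645.   53.]
h 832 [236. 166.] [573.8   4.6  46.7] [473. -96.  43.] [673. 102.  52.]
h 825 [165.  189.8] [504.5 204.5  46.5] [402. 103.  43.] [601. 301.  52.]
h 841 [ 89.7 213. ] [438.  412.4  46.5] [338. 308.  43.] [536. 510.  53.]
h 79 [393.9 222.7] [ 414.4 -445.8   48.6] [ 348. -455.   43.] [ 487. -437.   53.]
deck 10753 [354.16135032 131.17436994] ((687.12548828125, -346.583251953125), (361.5849304199219, 272.5572814941406), 89.19891357421875)
deck 258 [255.86046512 167.6744186 ] ((571.7268676757812, -56.052330017089844), (106.40573120117188, 29.157331466674805), 0.3107629716396332)
tray 1116 [360.70878136 218.04121864] ((426.824462890625, -346.3721923828125), (222.1584014892578, 160.01104736328125), 84.87091064453125) [[ 337. -450.]
 [ 497. -464.]
 [ 516. -243.]
 [ 357. -229.]] 54.633593985941715
side
```

```bash
cat >> h.py <<'E'
from scipy.spatial.transform import Rotation as Ro
def plan(tip=None,yaw=None,L=173,tcp=None):
    """tip: world point wanted at L ahead of TCP; yaw: world angle (deg) of tool y axis (mod 180). prints row"""
    s=arm.read_state();R=Ro.from_quat(s["ee_rot"]).as_matrix();p=s["position"]
    tgt=np.array(tip,float)+[0,0,L]
    sh=R.T@(tgt-p)
    y=np.degrees(np.arctan2(R[1,1],R[0,1]));spin=None
    if yaw is not None:
        dy=(yaw-y+90)%180-90
        spin=-dy # tool z is down
    print("TCP",p.round(1),"yaw_y %.1f"%y,"z.",R[:,2].round(3),"-> shift",sh.round(1),"spin",None if spin is None else round(spin,1),"j",s["joints"].round(2),"F",s["contact_force"].round(1),"w %.1f t %.1f"%(s["gripper_width"],s["clock"]))
E
python3 - <<'E'
from h import *
from scipy.optimize import least_squares
im=cv2.imread("pics/top0.png");d=np.load("/tmp/top0.npy");C=cloud(P["top"],d)
z=C[...,2]
for g in [(573,3),(502,202),(437,409)]:
    m=(z>46)&(z<51)&(np.hypot(C[...,0]-g[0],C[...,1]-g[1])<112)
    p=C[m][:,:2];f=least_squares(lambda q:np.hypot(p[:,0]-q[0],p[:,1]-q[1])-q[2],[*g,98],loss="soft_l1",f_scale=2);print(f.x.round(1),len(p))
d=np.load("/tmp/side0.npy");im=cv2.imread("pics/side0.png");C=cloud(P["side"],d)
h=cv2.cvtColor(im,cv2.COLOR_BGR2HSV);print(h[324,202],h[248,224],h[196,235])
m=(abs(h[...,0].astype(int)-75)<14)&(h[...,1]>30)&(h[...,2]>80)
for a,c,mm in blobs(m,200): print(a,c.round(1),onplane(P["side"],c,29).round(1),np.median(C[mm],0).round(1))
from bench import arm
plan([615,17,200],yaw=108)
E
```

```text
[571.9   2.7  95.8] 499
[501.7 201.3  95.9] 429
[437.9 407.8  96. ] 467
[ 62  30 229] [ 60  25 233] [ 57  29 226]
TCP [143.5 608.2 403.9] yaw_y -103.3 z. [-0.    -0.002 -1.   ] -> shift [594.7 466.9  31.7] spin -31.3 j [ 1.6   0.39  0.01 -0.   -1.19 -0.26] F [-0.1 -0.7  0.5] w 85.4 t 0.1
```

```bash
python3 -m jog '[[[60,47,0,-8],[120,94,0,-16],[180,141,0,-24],[240,188,0,-31],[300,235,0,-31]]]' 14; python3 -c "
from h import *
plan([626,20,100],yaw=108.3)"
```

```text
clock: 0.78
position: [339.4, 362.3, 404.2]
ee_rot: [0.988, 0.155, -0.0, 0.001]
contact_force: [0.7, 1.1, 0.0]
gripper_width: 14.0
TCP [339.4 362.3 404.2] yaw_y -72.2 z. [-0.    -0.002 -1.   ] -> shift [168.4 413.3 131.7] spin -0.5 j [ 1.15  0.17 -0.3   0.   -1.11  0.74] F [0.7 1.1 0. ] w 14.0 t 0.8
```

```bash
python3 -m jog '[[[23,57,0,0],[46,114,0,0],[69,171,0,0],[92,228,0,0],[115,285,0,0]]]'; python3 -c "
from h import *
plan([626,20,100],yaw=108.3)"
```

```text
clock: 1.4
position: [536.9, 124.3, 404.5]
ee_rot: [0.988, 0.155, -0.0, 0.001]
contact_force: [1.4, 1.1, 0.3]
gripper_width: 14.0
TCP [536.9 124.3 404.5] yaw_y -72.2 z. [-0.    -0.001 -1.   ] -> shift [ 53.1 126.3 131.6] spin -0.5 j [ 0.52  0.26 -0.18  0.   -1.14  1.36] F [1.4 1.1 0.3] w 14.0 t 1.4
```

```bash
python3 -m jog '[[[18,42,40,0],[36,84,80,0],[53,126,105,0],[53,126,120,0],[53,126,132,0]]]'; python3 -c "
from h import *
plan([626,20,26],yaw=108.3)
im,d=snap('wrist','w1');np.save('/tmp/w1.npy',d)
"
```

```text
clock: 2.02
position: [625.5, 20.3, 271.5]
ee_rot: [0.988, 0.154, -0.001, 0.001]
contact_force: [-1.4, 0.2, 1.0]
gripper_width: 14.3
TCP [625.5  20.3 271.5] yaw_y -72.2 z. [-0.002 -0.002 -1.   ] -> shift [ 0.5  0.4 72.5] spin -0.5 j [ 0.29  0.5  -0.16  0.   -0.91  1.59] F [-1.4  0.2  1. ] w 14.3 t 2.0
```

View pics/w1.png

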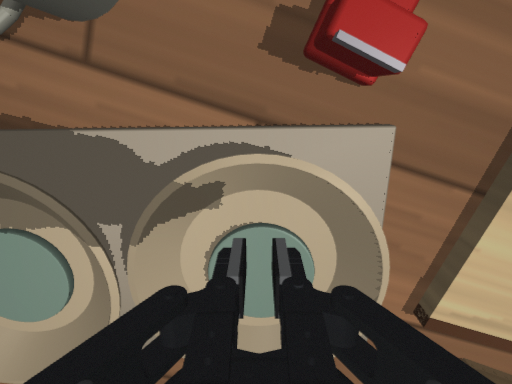

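```bash
python3 -c "
from h import *
p=arm.camera_params('wrist')
s=arm.read_state()
for X in [(625.5,20.3,98.5),(567,1,29),(610,15,29),(572,3,20),(572+67*.949,3+67*.314,20)]: print(X,proj(p,X).round(0))
im=cv2.imread('pics/w1.png')
d=np.load('/tmp/w1.npy');C=cloud(p,d)
for uv in [(238,245),(262,245),(282,245),(262,228),(262,210),(235,270),(240,238),(286,238)]: print(uv,C[uv[1],uv[0]].round(1))
m=green(im);
for a,c,mm in blobs(m,200): print(a,c,C[mm].min(0).round(),C[mm].max(0).round())
"
```

```text
(625.5, 20.3, 98.5) [260. 255.]
(567, 1, 29) [260. 276.]
(610, 15, 29) [260. 226.]
(572, 3, 20) [260. 264.]
(635.583, 24.038, 20) [259. 190.]
(238, 245) [632.2  34.2 106.6]
(262, 245) [593.9   8.   27.3]
(282, 245) [639.3  13.3 107.2]
(262, 228) [607.9  12.6  26.4]
(262, 210) [619.1  16.1  17.7]
(235, 270) [632.2  34.1 128.4]
(240, 238) [632.3  33.7  99.1]
(286, 238) [605.8  -8.2  27.6]
644 [254.7484472  244.57763975] [566.  -8.  23.] [706.  47. 239.]
1771 [ 14.52286844 280.80350085] [456.  47.  22.] [706. 210. 239.]
260 [ 61.19615385 280.38846154] [488. 151.  22.] [528. 169.  29.]
481 [253.88773389 295.71517672] [524. -18.  26.] [706.  47. 239.]
```

```bash
python3 -m jog '[[[0,0,30,0],[0,0,55,0],[0,0,68,0],[0,0,74,0],[0,0,74,0]]]'; python3 -c "
from h import *
plan([572-30,3-10,24],yaw=108.3)
"
```

```text
clock: 2.7
position: [624.7, 21.0, 196.9]
ee_rot: [0.988, 0.155, -0.002, 0.001]
contact_force: [-0.0, 0.8, 0.2]
gripper_width: 14.1
TCP [624.7  21.  196.9] yaw_y -72.2 z. [-0.003 -0.002 -1.   ] -> shift [-87.3   1.3   0.2] spin -0.5 j [ 0.29  0.59 -0.22  0.   -0.76  1.59] F [-0.   0.8  0.2] w 14.1 t 2.7
```

```bash
python3 -m jog '[[[-10,0,0,0],[-20,0,0,0],[-30,0,0,0],[-40,0,0,0],[-50,0,0,0]]]'; python3 -m jog '[[[-6,0,0,0],[-12,0,0,0],[-18,0,0,0],[-24,0,0,0],[-30,0,0,0]]]'; python3 -c "
from h import *
plan([572-30,3-10,24],yaw=108.3)
snap('wrist','w2');snap('side','s2')
"
```

```text
clock: 3.32
position: [576.7, 5.6, 197.4]
ee_rot: [0.988, 0.155, -0.001, 0.001]
contact_force: [1.7, -0.1, -0.1]
gripper_width: 13.8
clock: 3.95
position: [547.7, -3.8, 197.3]
ee_rot: [0.988, 0.155, -0.001, 0.001]
contact_force: [0.4, 0.7, -0.6]
gripper_width: 14.0
TCP [547.7  -3.8 197.3] yaw_y -72.2 z. [-0.002 -0.001 -1.   ] -> shift [-6.4  1.3  0.3] spin -0.5 j [ 0.29  0.5  -0.43  0.   -0.65  1.59] F [ 0.4  0.7 -0.6] w 14.0 t 4.0
```

View pics/w2.png

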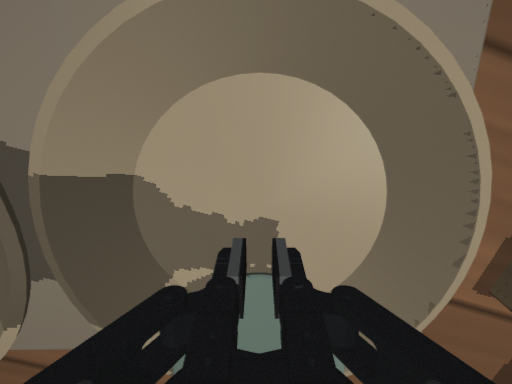

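View pics/s2.png

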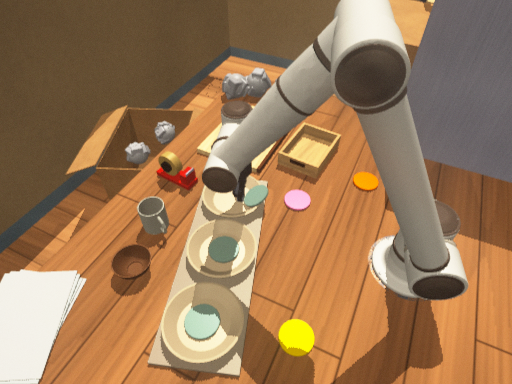

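The side view shows coaster A leaning over its rim at (256,195), on the robot side. I'll push it a little further.

```bash
python3 -m jog '[[[-3,0,0,0],[-6,0,0,0],[-9,0,0,0],[-9,0,0,0],[-9,0,0,0]]]'; python3 -m jog '[[[6,0,0,0],[12,0,0,0],[12,0,-20,0],[12,0,-60,0],[12,0,-110,0]]]' 85; python3 -c "
from h import *
plan([572-.949*103,3-.314*103,100],yaw=108.3)
im,d=snap('top','t3');np.save('/tmp/t3.npy',d);snap('side','s3');im,d=snap('wrist','w3');np.save('/tmp/w3.npy',d)
cv2.imwrite('pics/t3c.png',cv2.resize(im,None,fx=1,fy=1))
"
```

```text
clock: 4.68
position: [538.6, -6.7, 197.3]
ee_rot: [0.988, 0.155, -0.002, 0.001]
contact_force: [0.6, 0.4, -0.3]
gripper_width: 14.0
clock: 5.3
position: [550.5, -2.8, 307.4]
ee_rot: [0.988, 0.155, -0.004, 0.001]
contact_force: [0.6, 0.3, 0.3]
gripper_width: 84.8
TCP [550.5  -2.8 307.4] yaw_y -72.2 z. [-0.007 -0.003 -1.   ] -> shift [-80.5   1.9  35. ] spin -0.5 j [ 0.29  0.35 -0.31  0.   -0.92  1.59] F [0.6 0.3 0.3] w 84.8 t 5.3
```

View pics/w3.png

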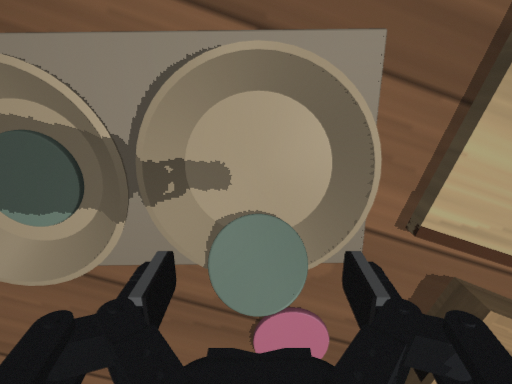

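View pics/t3.png

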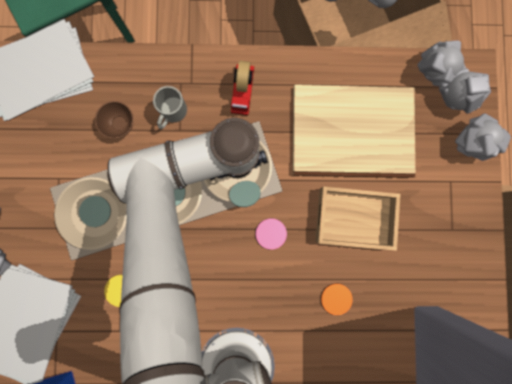

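The coaster leans at wrist (258,264), stable. I'll fit its plane and centre from the wrist depth.

```bash
cat >> h.py <<'E'
def disc(im,d,p,near,rad=70):
    """top-face centre and normal of a leaning green disc near a world xy"""
    C=cloud(p,d)
    h=cv2.cvtColor(im,cv2.COLOR_BGR2HSV).astype(int)
    m=(h[...,0]>60)&(h[...,0]<100)&(h[...,1]>30)&(d>0)&(np.hypot(C[...,0]-near[0],C[...,1]-near[1])<rad)&(C[...,2]>15)&(C[...,2]<120)
    b=max(blobs(m,100),key=lambda x:x[0]);m=b[2]
    Q=C[m]
    for _ in range(4):
        c=Q.mean(0);n=np.linalg.svd(Q-c,full_matrices=False)[2][2];n*=np.sign(n[2])
        e=(Q-c)@n;Q=Q[abs(e)<max(1.5,2*e.std())]
    # enclosing circle in plane
    u=np.cross([0,1,0],n);u/=np.linalg.norm(u);v=np.cross(n,u)
    q=np.stack([(Q-c)@u,(Q-c)@v],1).astype(np.float32)
    cc,r=cv2.minEnclosingCircle(q)
    cen=c+cc[0]*u+cc[1]*v
    print("disc px",b[1].round(0),"cen",cen.round(1),"r",round(r,1),"n",n.round(3),"tilt",np.degrees(np.arccos(n[2])).round(1),"downhill",n[:2]/np.linalg.norm(n[:2]),"mean",c.round(1),len(Q))
    return cen,n,Q
E
python3 -c "
from h import *
im=cv2.imread('pics/w3.png');d=np.load('/tmp/w3.npy');p=arm.camera_params('wrist')
cen,n,Q=disc(im,d,p,(490,-25))
R=Ro.from_quat(arm.read_state()['ee_rot']).as_matrix();print((R.T@(cen-arm.read_state()['position'])).round(1),(R.T@n).round(3))
print(Q.min(0).round(),Q.max(0).round())
"
```

```text
disc px [258. 264.] cen [495.5 -19.7  49.7] r 44.3 n [0.543 0.171 0.822] tilt 34.7 downhill [0.95363492 0.30096584] mean [494.3 -20.   50.6] 7599
[-59.3  -1.1 260.5] [ 0.572  0.004 -0.82 ]
[458. -63.  24.] [532.  24.  75.]
```

```bash
python3 -m jog '[[[-50,-1,0,0],[-97,-1,20,0],[-97,-1,60,0],[-97,-1,85,0],[-97,-1,97,0]]]' 85.4; python3 -c "
from h import *
plan([490-8,-20-7,49],yaw=108.3,L=160)
im,d=snap('wrist','w4');np.save('/tmp/w4.npy',d);im,d=snap('side','s4')
cv2.imwrite('pics/s4c.png',cv2.resize(im[130:260,180:330],None,fx=4,fy=4))
"
```

```text
clock: 6.08
position: [458.6, -31.5, 211.3]
ee_rot: [0.988, 0.155, -0.0, 0.001]
contact_force: [-0.0, 1.0, 0.8]
gripper_width: 85.8
TCP [458.6 -31.5 211.3] yaw_y -72.2 z. [-0.001 -0.001 -1.   ] -> shift [23.7  2.9  2.3] spin -0.5 j [ 0.29  0.36 -0.63  0.   -0.58  1.59] F [-0.   1.   0.8] w 85.8 t 6.1
```

View pics/w4.png

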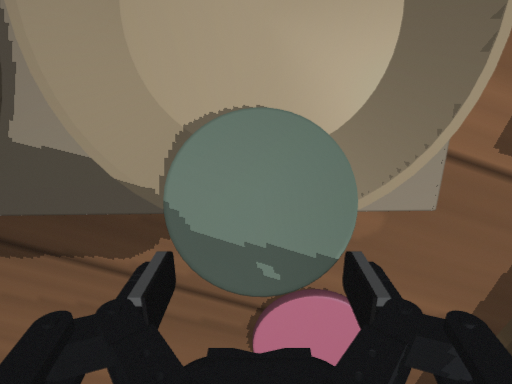

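View pics/s4c.png

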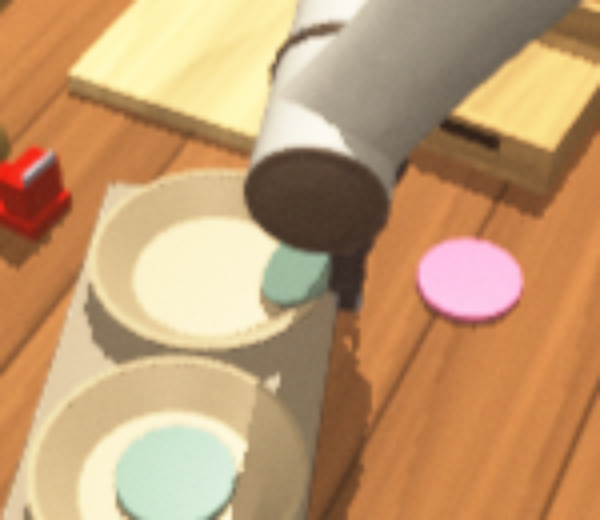

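```bash
python3 -c "
from h import *
im=cv2.imread('pics/w4.png');d=np.load('/tmp/w4.npy');p=arm.camera_params('wrist')
s=arm.read_state();R=Ro.from_quat(s['ee_rot']).as_matrix()
cen,n,Q=disc(im,d,p,(490,-25))
print((R.T@(cen-s['position'])).round(1))
C=(cloud(p,d)-s['position'])@R
for uv in [(140,255),(160,256),(172,256),(155,260),(172,290),(130,300),(345,256),(370,256),(345,290),(380,290)]: print(uv,im[uv[1],uv[0]],C[uv[1],uv[0]].round(1))
"
```

```text
disc px [261. 201.] cen [498.3 -19.4  52.8] r 44.5 n [0.537 0.172 0.826] tilt 34.4 downhill [0.95231225 0.30512517] mean [496.2 -20.2  54.3] 27694
[ 41.4   0.5 158.9]
(140, 255) [ 58  83 114] [-23.  -82.9 212.4]
(160, 256) [65 64 64] [ 12.4 -46.2 152.2]
(172, 256) [15 14 15] [  8.1 -43.  159.4]
(155, 260) [65 64 64] [ 12.5 -47.4 148.6]
(172, 290) [13 14 14] [ -8.1 -43.2 154.4]
(130, 300) [47 45 44] [ 11.  -48.6 123.4]
(345, 256) [26 31 42] [  8.4  42.1 158.6]
(370, 256) [ 56  79 108] [-23.7  77.3 211.8]
(345, 290) [17 18 18] [ -7.7  42.3 153.6]
(380, 290) [65 64 63] [ 12.5  46.5 127. ]
```

```bash
python3 -m jog '[[[4,0,2,0],[8,0,2,0],[11,0,2,0],[11,0,2,0],[11,0,2,0]]]'; python3 -m jog '[[[0,0,0,0],[0,0,0,0],[0,0,0,0],[0,0,0,0],[0,0,0,0]]]' 60;  python3 -c "
from h import *
plan([490-8,-20-7,49],yaw=108.3,L=160)
im,d=snap('wrist','w5');np.save('/tmp/w5.npy',d)
s=arm.read_state();R=Ro.from_quat(s['ee_rot']).as_matrix()
cen,n,Q=disc(im,d,arm.camera_params('wrist'),(490,-25));print((R.T@(cen-s['position'])).round(1))
"
```

```text
clock: 6.8
position: [469.3, -28.1, 209.9]
ee_rot: [0.988, 0.155, -0.0, 0.0]
contact_force: [0.5, 0.1, 0.0]
gripper_width: 85.7
clock: 7.42
position: [469.6, -28.0, 210.1]
ee_rot: [0.988, 0.155, 0.0, 0.0]
contact_force: [1.3, 0.1, 1.5]
gripper_width: 74.4
TCP [469.6 -28.  210.1] yaw_y -72.2 z. [ 0.001 -0.001 -1.   ] -> shift [12.1  2.9  1.1] spin -0.5 j [ 0.29  0.38 -0.61  0.   -0.59  1.59] F [1.3 0.1 1.5] w 74.4 t 7.4
disc px [258. 215.] cen [499.8 -18.6  51.8] r 44.8 n [0.407 0.129 0.904] tilt 25.2 downhill [0.95316385 0.30245441] mean [499.  -18.3  52.1] 27496
[ 31.6   0.2 158.3]
```

View pics/w5.png

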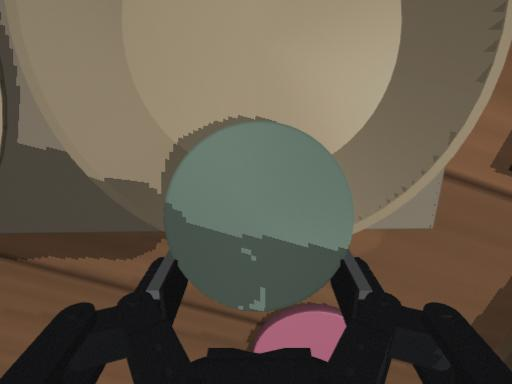

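```bash
python3 -m jog '[[[0,0,0,0],[0,0,0,0],[0,0,0,0],[0,0,0,0],[0,0,0,0]]]' 50;  python3 -c "
from h import *
im,d=snap('wrist','w5');np.save('/tmp/w5.npy',d)
s=arm.read_state();R=Ro.from_quat(s['ee_rot']).as_matrix()
cen,n,Q=disc(im,d,arm.camera_params('wrist'),(490,-25));print((R.T@(cen-s['position'])).round(1))
C=(cloud(arm.camera_params('wrist'),d)-s['position'])@R
for uv in [(178,250),(180,256),(165,270),(170,280),(180,290),(335,250),(340,262),(336,270),(335,290)]: print(uv,im[uv[1],uv[0]],C[uv[1],uv[0]].round(1))
"
```

```text
clock: 8.1
position: [469.6, -28.0, 210.1]
ee_rot: [0.988, 0.155, 0.0, 0.0]
contact_force: [-0.2, 0.6, 2.3]
gripper_width: 74.3
disc px [258. 215.] cen [499.8 -18.2  51.7] r 44.4 n [0.406 0.129 0.905] tilt 25.2 downhill [0.95303178 0.30287031] mean [499.  -18.3  52.1] 27499
[ 31.7  -0.3 158.4]
(178, 250) [73 80 69] [ 16.2 -37.3 151.2]
(180, 256) [74 82 70] [ 13.6 -36.3 150.3]
(165, 270) [64 64 63] [ 11.9 -40.8 141.6]
(170, 280) [19 16 19] [  9.7 -37.7 137.5]
(180, 290) [14 16 14] [ -4.3 -37.7 149.3]
(335, 250) [106 118 102] [ 16.6  34.5 150.3]
(340, 262) [41 45 39] [ 11.1  36.9 149. ]
(336, 270) [62 69 59] [  8.   34.9 147.3]
(335, 290) [21 20 20] [ -6.3  36.8 151.8]
```

The grip is holding steady at 74.3 mm. I'll lift slowly and check.

```bash
python3 -m jog '[[[0,0,-6,0],[0,0,-12,0],[0,0,-18,0],[0,0,-24,0],[0,0,-30,0]]]';  python3 -c "
from h import *
im,d=snap('wrist','w6');im2,d2=snap('side','s6')
s=arm.read_state();R=Ro.from_quat(s['ee_rot']).as_matrix();print(s['gripper_width'],s['contact_force'])
cen,n,Q=disc(im,d,arm.camera_params('wrist'),(490,-25));print((R.T@(cen-s['position'])).round(1))
cv2.imwrite('pics/s6c.png',cv2.resize(im2[130:260,180:330],None,fx=4,fy=4))
"
```

```text
clock: 8.78
position: [469.5, -28.0, 240.5]
ee_rot: [0.988, 0.155, 0.0, 0.0]
contact_force: [0.3, -0.4, -2.1]
gripper_width: 74.7
74.48965891954049 [ 1.16655989 -0.0352268  -1.38873177]
disc px [259. 215.] cen [500.2 -18.   82. ] r 44.5 n [0.423 0.135 0.896] tilt 26.3 downhill [0.95282745 0.30351253] mean [499.3 -18.3  82.5] 27021
[ 31.7  -0.3 158.9]
```

View pics/w6.png

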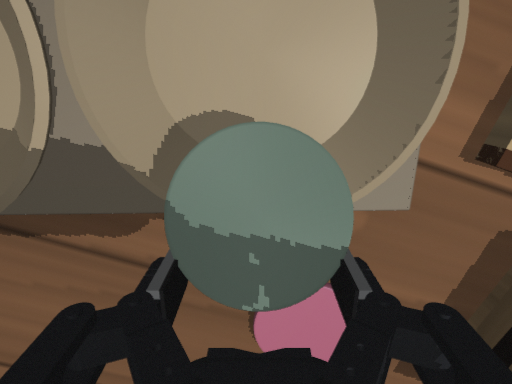

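View pics/s6c.png

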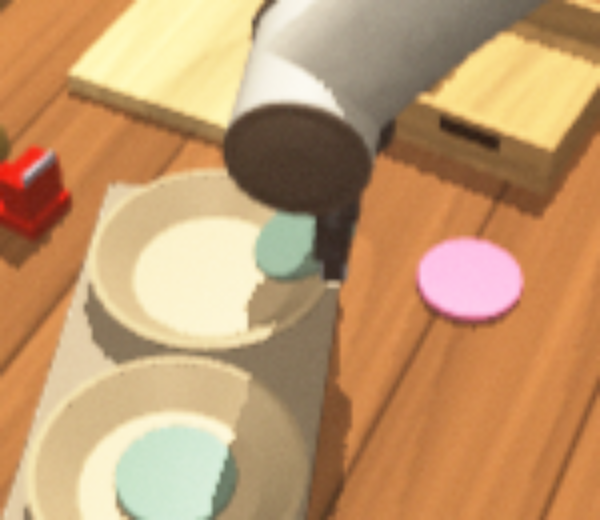

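The coaster is held firmly at a 26° tilt. I'll re-measure the tray before carrying it over.

```bash
cat >> h.py <<'E'
def tray(d=None,zc=55,save=None,near=(427,-346)):
    if d is None:
        im,d=snap("top",save)
    C=cloud(P["top"],d);z=C[...,2]
    m=(z>zc-8)&(z<zc+8)&(np.hypot(C[...,0]-near[0],C[...,1]-near[1])<190)
    b=max(blobs(m,60),key=lambda x:x[0])
    r=cv2.minAreaRect(C[b[2]][:,:2].astype(np.float32))
    (cx,cy),(w,hh),a=r
    if w<hh: a+=90
    a=(a)%180  # long side dir = tray y
    print("tray cen (%.1f %.1f) size"%(cx,cy),np.round((w,hh),1),"yaw %.1f"%(a-90),"n",b[0],"z %.1f"%np.median(z[b[2]]))
    return np.array([cx,cy]),np.radians(a-90)
def tr2w(t,yaw,xy):
    c,s=np.cos(yaw),np.sin(yaw);return t+np.array([[c,-s],[s,c]])@xy
E
python3 -c "
from h import *
t,y=tray(save='t6')
w=tr2w(t,y,np.array([-32,-38]));print(w)
plan([*w,290],L=0,yaw=np.degrees(y)+90)
"
```

```text
tray cen (427.1 -346.1) size [221.5 160.7] yaw -5.2 n 1016 z 55.0
[ 391.80006893 -381.06679765]
TCP [469.6 -27.9 240.4] yaw_y -72.2 z. [ 0.002 -0.001 -1.   ] -> shift [-182.2  312.4  -49.5] spin 23.0 j [ 0.29  0.33 -0.58  0.   -0.67  1.59] F [-0.3 -0.3 -1.5] w 74.4 t 8.9
```

```bash
python3 -m jog '[[[0,0,-25,0],[-12,20,-50,4],[-36,62,-50,10],[-66,112,-50,16],[-96,164,-50,23]]]'; python3 -c "
from h import *
w=[391.8,-381]
plan([*w,290],L=0,yaw=84.8)
"
```

```text
clock: 9.55
position: [427.8, -214.7, 290.5]
ee_rot: [0.999, -0.046, 0.001, 0.0]
contact_force: [2.0, -0.1, -0.1]
gripper_width: 74.0
TCP [ 427.8 -214.7  290.5] yaw_y -95.3 z. [ 0.002 -0.001 -1.   ] -> shift [-20.4 168.9   0.5] spin -0.1 j [-0.12  0.26 -0.5   0.   -0.81  1.6 ] F [ 2.  -0.1 -0.1] w 74.0 t 9.6
```

```bash
python3 -m jog '[[[-5,50,0,0],[-11,100,0,0],[-17,145,0,0],[-20,169,0,0],[-20,169,20,0]]]'; python3 -c "
from h import *
w=[391.8,-381]
im,d=snap('wrist','w7')
s=arm.read_state();R=Ro.from_quat(s['ee_rot']).as_matrix()
cen,n,Q=disc(im,d,arm.camera_params('wrist'),(423,-384));print((R.T@(cen-s['position'])).round(1))
plan([*w,200],L=0,yaw=84.8)
"
```

```text
clock: 10.18
position: [392.1, -383.2, 271.1]
ee_rot: [0.999, -0.048, 0.002, 0.001]
contact_force: [0.1, 0.5, -1.7]
gripper_width: 74.3
disc px [258. 203.] cen [ 422.  -383.4  108. ] r 44.5 n [ 0.458 -0.049  0.887] tilt 27.5 downhill [ 0.99435946 -0.1060625 ] mean [ 426.2 -383.8  105.8] 22730
[ 31.3  -0.8 159.3]
TCP [ 391.  -381.6  267.4] yaw_y -95.5 z. [-0.002  0.003 -1.   ] -> shift [ 0.9 -0.5 67.4] spin -0.3 j [-0.48  0.39 -0.36 -0.   -0.81  1.95] F [-2.3  0.5 -4. ] w 74.2 t 10.2
```

View pics/w7.png

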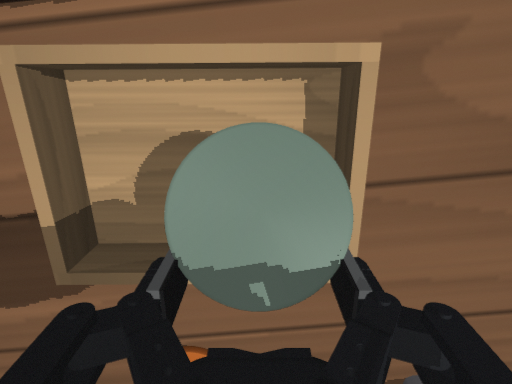

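```bash
python3 -m jog '[[[0,0,20,0],[0,0,40,0],[0,0,54,0],[0,0,62,0],[0,0,65,0]]]'; python3 -m jog '[[[0,0,2,0],[0,0,4,0],[0,0,6,0],[0,0,8,0],[0,0,10,0]]]';python3 -c "
from h import *
plan([391.8,-381,195],L=0,yaw=84.8)
im,d=snap('wrist','w8')
s=arm.read_state();R=Ro.from_quat(s['ee_rot']).as_matrix()
cen,n,Q=disc(im,d,arm.camera_params('wrist'),(423,-384));print((R.T@(cen-s['position'])).round(1))
"
```

```text
clock: 10.85
position: [391.0, -381.4, 202.2]
ee_rot: [0.999, -0.048, -0.001, -0.001]
contact_force: [-0.4, 0.2, -0.9]
gripper_width: 74.4
clock: 11.48
position: [390.9, -381.4, 192.3]
ee_rot: [0.999, -0.048, -0.001, -0.001]
contact_force: [-1.2, 0.0, 0.9]
gripper_width: 74.5
TCP [ 390.9 -381.4  192.3] yaw_y -95.5 z. [-0.002  0.002 -1.   ] -> shift [ 0.9 -0.5 -2.7] spin -0.3 j [-0.48  0.5  -0.43 -0.   -0.64  1.95] F [-1.2  0.   0.9] w 74.5 t 11.5
disc px [258. 214.] cen [ 422.1 -383.2   34.5] r 44.6 n [ 0.38  -0.041  0.924] tilt 22.5 downhill [ 0.99411011 -0.10837473] mean [ 421.9 -383.    34.7] 27788
[ 31.7  -0.8 157.4]
```

```bash
python3 -m jog '[[[0,0,3,0],[0,0,6,0],[0,0,9,0],[0,0,12,0],[0,0,14,0]]]';python3 -c "
from h import *
plan([391.8,-381,195],L=0,yaw=84.8)
im,d=snap('wrist','w8')
cen,n,Q=disc(im,d,arm.camera_params('wrist'),(423,-384))
"
```

```text
clock: 12.15
position: [390.8, -381.4, 177.8]
ee_rot: [0.999, -0.048, -0.001, -0.001]
contact_force: [-2.8, 0.1, 2.7]
gripper_width: 74.1
TCP [ 390.8 -381.4  177.8] yaw_y -95.5 z. [-0.002  0.003 -1.   ] -> shift [  0.9  -0.5 -17.2] spin -0.3 j [-0.48  0.53 -0.44 -0.   -0.61  1.95] F [-2.8  0.1  2.7] w 74.1 t 12.2
disc px [258. 210.] cen [ 422.4 -383.1   25.2] r 44.5 n [ 0.159 -0.021  0.987] tilt 9.2 downhill [ 0.99171167 -0.12848334] mean [ 424.6 -383.3   24.8] 29400
```

Tilt is down to 9°, so I'll release and lift away.

```bash
python3 -m jog '[[[0,0,0,0],[0,0,0,0],[0,0,0,0],[0,0,0,0],[0,0,0,0]]]' 85.4; python3 -m jog '[[[0,0,-15,0],[0,0,-40,0],[0,0,-80,0],[0,0,-120,0],[0,0,-150,0]]]';python3 -c "
from h import *
im,d=snap('wrist','w9')
cen,n,Q=disc(im,d,arm.camera_params('wrist'),(423,-384))
# setter B : coaster (500,196.1) setter (501.7,201.3)
dd=np.array([-.949,-.314]);c=np.array([500,196.1])
print(c-62*dd)
plan([*(c-62*dd),200],yaw=108.3)
"
```

```text
clock: 12.82
position: [390.8, -381.4, 177.7]
ee_rot: [0.999, -0.048, -0.001, -0.001]
contact_force: [-0.6, 0.4, 0.4]
gripper_width: 85.6
clock: 13.45
position: [391.1, -381.8, 330.9]
ee_rot: [0.999, -0.048, 0.0, -0.0]
contact_force: [-0.7, -0.4, -0.4]
gripper_width: 85.4
disc px [258. 138.] cen [ 434.2 -386.1   22.9] r 44.2 n [-0.006  0.007  1.   ] tilt 0.5 downhill [-0.67472624  0.73806809] mean [ 436.1 -386.2   22.9] 6587
[558.838 215.568]
TCP [ 391.9 -382.5  334.9] yaw_y -95.4 z. [ 0.006 -0.004 -1.   ] -> shift [ 109.9 -611.   -39.4] spin -23.7 j [-0.48  0.31 -0.29  0.   -0.96  1.95] F [1.3 0.  3.4] w 85.5 t 13.5
```

View pics/w9.png

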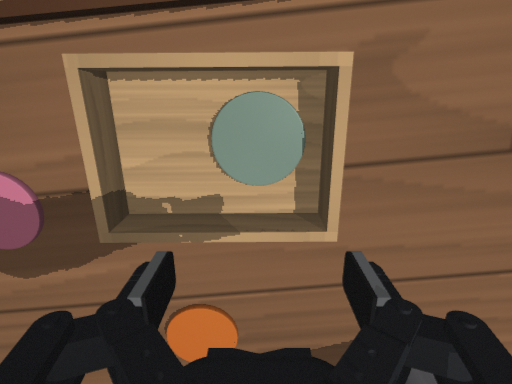

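Coaster A lies flat in the tray at wrist (258,138). Next is the middle setter.

```bash
python3 -m jog '[[[11,-60,0,-6],[22,-120,0,-12],[33,-180,0,-18],[44,-240,0,-24],[55,-300,0,-24]]]' 14; python3 -c "
from h import *
plan([558.8,215.6,100],yaw=108.3)
"
```

```text
clock: 14.12
position: [475.0, -87.1, 335.5]
ee_rot: [0.987, 0.162, 0.004, 0.003]
contact_force: [0.4, 0.0, -0.6]
gripper_width: 13.8
TCP [475.  -87.1 335.5] yaw_y -71.4 z. [ 0.008 -0.004 -1.   ] -> shift [ 175.6 -260.5   62. ] spin 0.3 j [ 0.16  0.21 -0.44  0.01 -0.92  1.73] F [ 0.4  0.  -0.6] w 13.8 t 14.1
```

```bash
python3 -m jog '[[[35,-52,0,0],[70,-104,0,0],[105,-156,0,0],[140,-208,0,0],[176,-260,20,0]]]'; python3 -c "
from h import *
im,d=snap('top','t10');p=P['top']
for a,c,m in blobs(green(im),100): print(a,c.round(),onplane(p,c,29).round(1))
im,d=snap('wrist','w10')
plan([558.8,215.6,24],yaw=108.3,L=172.5)
"
```

```text
clock: 14.75
position: [557.8, 212.0, 319.4]
ee_rot: [0.987, 0.162, 0.006, 0.002]
contact_force: [1.1, -0.9, 0.3]
gripper_width: 14.1
1564 [42. 11.] [1032.8  582.8   29. ]
632 [169. 192.] [499.9 196.2  29. ]
665 [ 94. 211.] [443.7 406.9  29. ]
619 [366. 226.] [ 405.5 -372.2   29. ]
TCP [557.9 214.3 315.3] yaw_y -71.1 z. [ 0.008 -0.004 -1.   ] -> shift [  0.6  -1.7 118.8] spin 0.6 j [ 0.64  0.41 -0.19  0.01 -0.96  1.26] F [-0.8 -1.6 -0.4] w 13.8 t 14.8
```

View pics/w10.png

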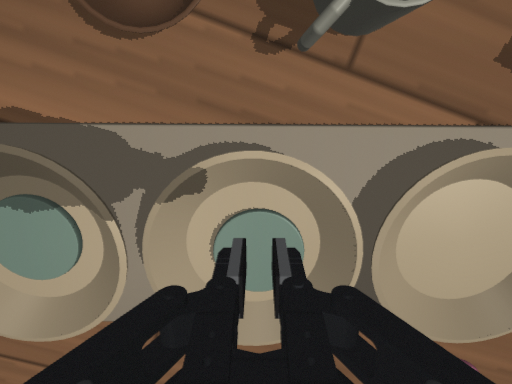

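The tray coaster's reading moved from (434,-386) to (405,-372), so I'll check whether the tray was knocked. Meanwhile I'll descend.

```bash
python3 -m jog '[[[1,-1,40,0],[1,-1,80,0],[1,-1,105,0],[1,-1,115,0],[1,-1,119,0]]]'; python3 -c "
from h import *
tray(save='t11')
plan([558.8,215.6,24],yaw=108.3,L=172.5)
"
```

```text
clock: 15.48
position: [559.6, 215.0, 196.9]
ee_rot: [0.986, 0.164, 0.004, 0.003]
contact_force: [-2.6, -1.3, 5.0]
gripper_width: 13.9
tray cen (400.6 -340.3) size [221.7 160.1] yaw -4.7 n 1021 z 54.9
TCP [559.6 215.  197.1] yaw_y -71.1 z. [ 0.008 -0.004 -1.   ] -> shift [-0.6 -0.8  0.6] spin 0.6 j [ 0.64  0.56 -0.3   0.01 -0.71  1.25] F [-0.4 -0.4  0.5] w 13.8 t 15.5
```

View pics/t11.png

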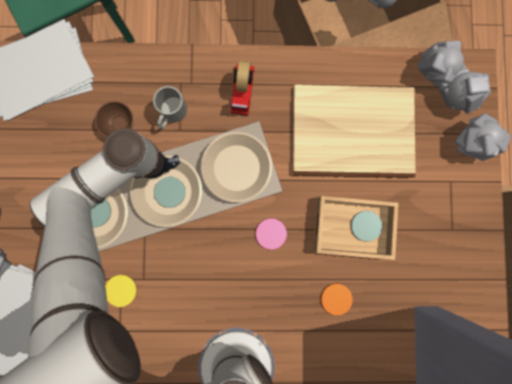

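```bash
python3 -m jog '[[[-10,0,0,0.6],[-20,0,0,0.6],[-30,0,0,0.6],[-40,0,0,0.6],[-50,0,0,0.6]]]'; python3 -m jog '[[[-9,0,0,0],[-18,0,0,0],[-27,0,0,0],[-36,0,0,0],[-44,0,0,0]]]';python3 -m jog '[[[0,0,0,0],[6,0,0,0],[12,0,-20,0],[12,0,-60,0],[12,0,-110,0]]]' 85.4; python3 -c "
from h import *
im,d=snap('wrist','w12')
s=arm.read_state();R=Ro.from_quat(s['ee_rot']).as_matrix()
print(R[:,2],s['position'])
cen,n,Q=disc(im,d,arm.camera_params('wrist'),(428,177));print((R.T@(cen-s['position'])).round(1),(R.T@n).round(3))
"
```

```text
clock: 16.15
position: [512.4, 199.1, 197.6]
ee_rot: [0.987, 0.159, 0.005, 0.002]
contact_force: [3.2, 2.1, 2.1]
gripper_width: 14.0
clock: 16.77
position: [469.7, 184.8, 196.8]
ee_rot: [0.987, 0.159, 0.005, 0.002]
contact_force: [1.4, 0.1, -0.5]
gripper_width: 13.9
clock: 17.4
position: [480.2, 188.8, 307.0]
ee_rot: [0.987, 0.159, 0.003, 0.003]
contact_force: [0.3, 1.1, 0.6]
gripper_width: 85.3
[ 0.02000926  0.00185338 -0.99979808] [482.03550506 189.93052269 314.76223925]
disc px [258. 261.] cen [437.4 174.7  58.8] r 44.3 n [0.49  0.223 0.842] tilt 32.6 downhill [0.91013524 0.41431129] mean [436.5 174.1  59.5] 8044
[-52.2  -0.9 255. ] [ 0.552 -0.053 -0.832]
```

View pics/w12.png

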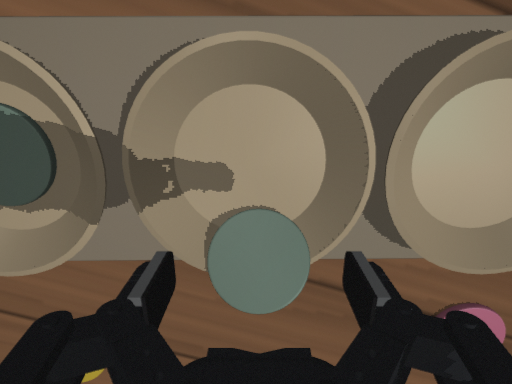

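```bash
python3 -m jog '[[[-45,-1,0,0],[-89,-1,10,0],[-89,-1,35,0],[-89,-1,50,0],[-89,-1,50,0]]]' 85.4; python3 -c "
from h import *
p=arm.camera_params('wrist')
im,d=snap('wrist','w13')
s=arm.read_state();R=Ro.from_quat(s['ee_rot']).as_matrix()
print(R[:,2].round(4),s['position'].round(1))
cen,n,Q=disc(im,d,p,(428,177));print((R.T@(cen-s['position'])).round(1),(R.T@n).round(3))
"
```

```text
clock: 18.08
position: [398.3, 162.6, 262.1]
ee_rot: [0.987, 0.16, 0.009, 0.002]
contact_force: [0.8, -0.1, 0.8]
gripper_width: 85.6
[ 1.920e-02  9.000e-04 -9.998e-01] [398.6 162.9 262.8]
disc px [261. 185.] cen [432.  171.8  51.9] r 44.4 n [0.501 0.228 0.835] tilt 33.4 downhill [0.91015156 0.41427543] mean [430.4 170.8  53.1] 14274
[ 30.6   1.  211.5] [ 0.563 -0.054 -0.825]
```

```bash
python3 -m jog '[[[-9,4,0,-5.5],[-9,4,20,-5.5],[-9,4,40,-5.5],[-9,4,52,-5.5],[-9,4,54,-5.5]]]' 85.4; python3 -c "
from h import *
p=arm.camera_params('wrist')
im,d=snap('wrist','w14')
s=arm.read_state();R=Ro.from_quat(s['ee_rot']).as_matrix()
print(R[:,2].round(4),s['position'].round(1))
cen,n,Q=disc(im,d,p,(428,177));print((R.T@(cen-s['position'])).round(1),(R.T@n).round(3))
"
```

```text
clock: 18.75
position: [392.6, 156.4, 208.4]
ee_rot: [0.978, 0.207, 0.009, 0.002]
contact_force: [-0.1, 0.5, 0.6]
gripper_width: 85.3
[ 1.910e-02  6.000e-04 -9.998e-01] [392.6 156.5 208.6]
disc px [261. 205.] cen [432.  172.   51.9] r 44.4 n [0.502 0.228 0.835] tilt 33.4 downhill [0.91031221 0.41392231] mean [430.  171.   53.3] 28107
[ 39.5   0.7 157.5] [ 0.566  0.001 -0.825]
```

View pics/w14.png

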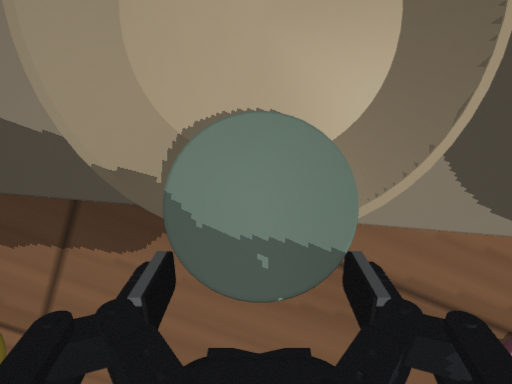

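```bash
python3 -m jog '[[[4,1,0,0],[8,1,0,0],[10,1,0,0],[10,1,0,0],[10,1,0,0]]]'; python3 -m jog '[[[0,0,0,0],[0,0,0,0],[0,0,0,0],[0,0,0,0],[0,0,0,0]]]' 50; python3 -m jog '[[[0,0,-4,0],[0,0,-8,0],[0,0,-14,0],[0,0,-22,0],[0,0,-30,0]]]'; python3 -c "
from h import *
p=arm.camera_params('wrist')
im,d=snap('wrist','w15')
s=arm.read_state();R=Ro.from_quat(s['ee_rot']).as_matrix()
print(R[:,2].round(4),s['position'].round(1))
cen,n,Q=disc(im,d,p,(428,177));print((R.T@(cen-s['position'])).round(1),(R.T@n).round(3))
"
```

```text
clock: 19.42
position: [402.1, 159.6, 208.8]
ee_rot: [0.978, 0.207, 0.009, 0.002]
contact_force: [0.1, 0.2, -0.1]
gripper_width: 85.7
clock: 20.05
position: [402.3, 159.8, 209.0]
ee_rot: [0.978, 0.207, 0.01, 0.001]
contact_force: [2.0, -0.2, 3.3]
gripper_width: 76.7
clock: 20.68
position: [401.6, 159.7, 239.6]
ee_rot: [0.978, 0.207, 0.01, 0.001]
contact_force: [0.6, -0.3, -1.1]
gripper_width: 76.2
[ 0.0217  0.0026 -0.9998] [402.  159.9 240.6]
disc px [259. 221.] cen [431.9 172.   81.2] r 44.5 n [0.435 0.2   0.878] tilt 28.6 downhill [0.90814196 0.41866236] mean [430.7 171.5  81.9] 26740
[2.89e+01 1.00e-01 1.60e+02] [ 0.497 -0.001 -0.868]
```

View pics/w15.png

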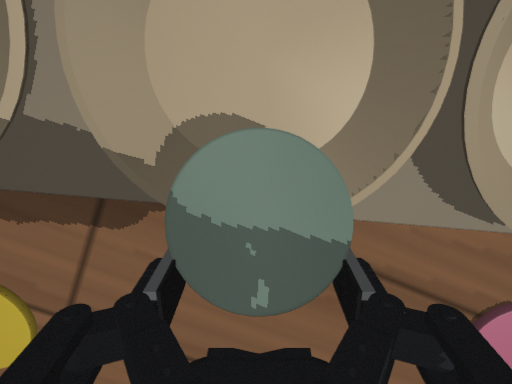

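```bash
python3 -c "
from h import *
t,y=tray(save='t15')
w=tr2w(t,y,np.array([-36,38]));print(w)
plan([*w,290],L=0,yaw=np.degrees(y)+90)
"
```

```text
tray cen (400.6 -340.3) size [222.2 160.1] yaw -4.8 n 1026 z 54.8
[ 367.89525131 -299.4467497 ]
TCP [401.9 159.9 240.1] yaw_y -66.0 z. [ 0.022  0.003 -1.   ] -> shift [-216.6  406.3  -51.9] spin 28.8 j [ 0.76  0.27 -0.68  0.02 -0.6   1.21] F [ 0.4  0.1 -2. ] w 76.4 t 20.8
```

```bash
python3 -m jog '[[[0,0,-25,0],[-13,24,-50,4],[-40,74,-50,12],[-67,126,-50,21],[-94,177,-50,29]]]'; python3 -c "
from h import *
plan([367.9,-299.4,290],L=0,yaw=85.2)
"
```

```text
clock: 21.4
position: [386.3, -41.7, 289.5]
ee_rot: [0.999, -0.046, 0.011, -0.002]
contact_force: [1.3, -0.8, -1.1]
gripper_width: 76.4
TCP [386.3 -41.7 289.5] yaw_y -95.2 z. [ 0.022  0.003 -1.   ] -> shift [  5.3 258.3  -1.7] spin -0.4 j [ 0.32  0.11 -0.71  0.01 -0.73  1.16] F [ 1.3 -0.8 -1.1] w 76.4 t 21.4
```

```bash
python3 -m jog '[[[1,45,0,0],[2,95,0,0],[3,150,0,0],[4,205,0,0],[5,245,0,0]]]'; python3 -m jog '[[[0,13,10,0],[0,13,25,0],[0,13,45,0],[0,13,65,0],[0,13,78,0]]]'; python3 -c "
from h import *
t,y=tray(near=(400,-340),save='t16')
plan([367.9,-299.4,197],L=0,yaw=85.2)
im,d=snap('wrist','w16')
"
```

```text
clock: 22.02
position: [368.3, -288.1, 288.2]
ee_rot: [0.999, -0.047, 0.011, -0.002]
contact_force: [1.2, 1.0, -0.7]
gripper_width: 76.2
clock: 22.65
position: [368.5, -300.1, 208.8]
ee_rot: [0.999, -0.046, 0.01, -0.003]
contact_force: [-0.1, -0.1, -1.7]
gripper_width: 76.4
tray cen (444.1 -343.9) size [221.9  72.7] yaw -5.0 n 405 z 55.0
TCP [ 368.2 -300.   207.6] yaw_y -95.3 z. [ 0.018  0.005 -1.   ] -> shift [-0.5 -0.5 10.6] spin -0.5 j [-0.34  0.39 -0.59 -0.02 -0.58  1.84] F [-0.6 -0.3 -1.9] w 76.4 t 22.7
```

View pics/w16.png

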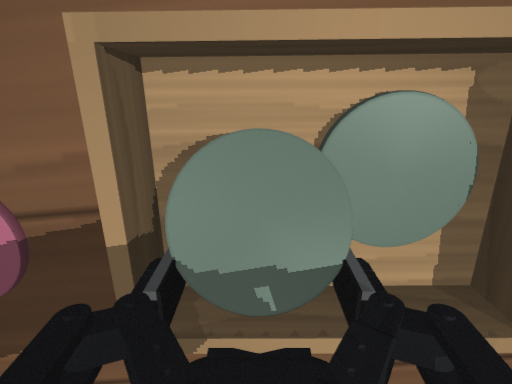

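```bash
python3 -m jog '[[[0,4,5,0],[0,4,9,0],[0,4,12,0],[0,4,15,0],[0,4,18,0]]]'; python3 -m jog '[[[0,0,3,0],[0,0,6,0],[0,0,8,0],[0,0,10,0],[0,0,11,0]]]'; python3 -c "
from h import *
p=arm.camera_params('wrist');im,d=snap('wrist','w17')
cen,n,Q=disc(im,d,p,(397,-302),60)
"
```

```text
clock: 23.38
position: [368.2, -304.1, 190.7]
ee_rot: [0.999, -0.046, 0.009, -0.003]
contact_force: [-2.8, 0.7, 4.4]
gripper_width: 76.1
clock: 24.0
position: [368.4, -305.0, 182.7]
ee_rot: [0.999, -0.046, 0.01, -0.002]
contact_force: [-10.8, 2.0, 34.9]
gripper_width: 72.8
disc px [265. 205.] cen [ 405.2 -307.3   30.8] r 44.7 n [ 0.12  -0.011  0.993] tilt 6.9 downhill [ 0.99620242 -0.08706739] mean [ 407.7 -307.2   30.5] 29548
```

View pics/w17.png

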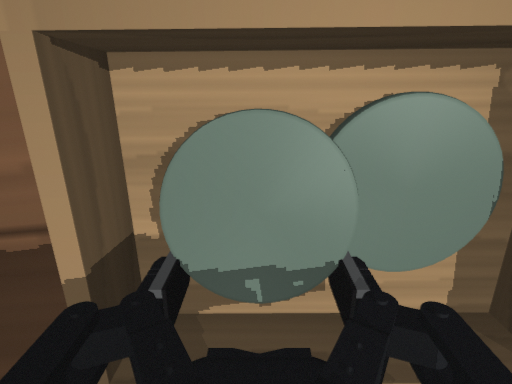

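The force rose to 35 N, with a finger bearing on the first coaster, and the disc is at 7°. Releasing here.

```bash
python3 -m jog '[[[0,0,-4,0],[0,0,-6,0],[0,0,-6,0],[0,0,-6,0],[0,0,-6,0]]]' 84; python3 -m jog '[[[0,0,-15,0],[0,0,-40,0],[0,0,-80,0],[0,0,-120,0],[0,0,-150,0]]]';python3 -c "
from h import *
p=arm.camera_params('wrist');im,d=snap('wrist','w18')
tray(near=(400,-340))
# C
s=arm.read_state();print(Ro.from_quat(s['ee_rot']).as_matrix()[:,2])
"
```

```text
clock: 24.68
position: [368.3, -304.9, 188.4]
ee_rot: [0.999, -0.046, 0.009, -0.002]
contact_force: [-0.7, 0.6, -0.0]
gripper_width: 84.3
clock: 25.3
position: [365.4, -305.3, 340.0]
ee_rot: [0.999, -0.046, 0.01, -0.002]
contact_force: [0.5, -0.5, -0.8]
gripper_width: 84.0
tray cen (452.4 -358.9) size [193.6  57.5] yaw -6.5 n 311 z 54.9
[ 2.57950256e-02 -7.52389525e-04 -9.99666970e-01]
```

View pics/w18.png

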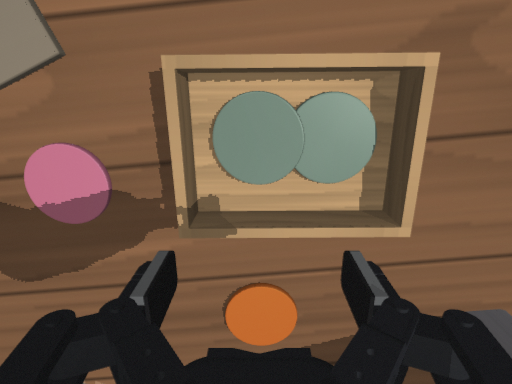

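Both coasters lie in the tray, one on the other's edge, at wrist (258,138) and (332,138). For the last one I'll push away from the robot, because its offset leaves more room on that side.

```bash
sed -i 's/tgt=np.array(tip,float)+\[0,0,L\]/tgt=np.array(tip,float)-L*R[:,2]/' h.py; python3 -c "
from h import *
plan([420,0,165],yaw=108.3)
plan([384.9,387.4,165],yaw=108.3)
"
```

```text
TCP [ 366.2 -305.7  341.7] yaw_y -95.2 z. [ 0.026 -0.001 -1.   ] -> shift [  21.2 -309.1    4.8] spin -23.5 j [-0.36  0.19 -0.44 -0.01 -0.92  1.84] F [0.8 0.9 0.4] w 83.9 t 25.4
TCP [ 366.2 -305.7  341.7] yaw_y -95.2 z. [ 0.026 -0.001 -1.   ] -> shift [ -49.  -691.7    3.6] spin -23.5 j [-0.36  0.19 -0.44 -0.01 -0.92  1.84] F [0.8 0.9 0.4] w 83.9 t 25.4
```

```bash
python3 -m jog '[[[4,-60,0,-6],[8,-120,0,-12],[12,-180,0,-18],[16,-240,0,-23],[21,-300,0,-23]]]' 14; python3 -c "
from h import *
tray(near=(400,-340),save='t19')
plan([384.9,387.4,165],yaw=108.3)
"
```

```text
clock: 26.02
position: [414.0, -7.0, 342.0]
ee_rot: [0.988, 0.155, 0.012, 0.002]
contact_force: [2.0, 0.2, 0.1]
gripper_width: 14.4
tray cen (400.5 -340.4) size [222.1 160.1] yaw -4.8 n 1013 z 54.7
TCP [415.7  -2.1 342.5] yaw_y -71.8 z. [ 0.028  0.001 -1.   ] -> shift [  87.4 -381.2    3.8] spin -0.1 j [ 0.39  0.08 -0.58  0.01 -0.88  1.49] F [ 0.6  3.7 -0.5] w 13.7 t 26.1
```

```bash
python3 -m jog '[[[14,-61,0,0],[28,-122,0,0],[42,-183,0,0],[56,-244,0,0],[70,-305,0,0]]]'; python3 -c "
from h import *
plan([384.9,387.4,100],yaw=108.3,L=172.5)
"
```

```text
clock: 26.7
position: [387.0, 304.3, 341.0]
ee_rot: [0.987, 0.158, 0.013, 0.002]
contact_force: [0.1, 0.1, 0.8]
gripper_width: 14.0
TCP [387.  304.3 341. ] yaw_y -71.8 z. [ 0.027 -0.    -1.   ] -> shift [ 17.8 -81.7  68.3] spin -0.1 j [ 1.    0.22 -0.42  0.03 -0.92  0.87] F [0.1 0.1 0.8] w 14.0 t 26.7
```

```bash
python3 -m jog '[[[9,-41,15,0],[18,-82,30,0],[18,-82,50,0],[18,-82,64,0],[18,-82,68,0]]]'; python3 -c "
from h import *
plan([384.9,387.4,24],yaw=108.3,L=172.5)
im,d=snap('wrist','w20')
print(proj(arm.camera_params('wrist'),(443.7-45*.949,406.9-45*.314,29)),proj(arm.camera_params('wrist'),(437.9-67*.949,407.8-67*.314,20)),proj(arm.camera_params('wrist'),(384.9,387.4,100)))
"
```

```text
clock: 27.32
position: [380.3, 387.1, 271.2]
ee_rot: [0.987, 0.158, 0.012, 0.004]
contact_force: [1.4, -1.0, 0.2]
gripper_width: 14.2
TCP [380.3 387.1 271.2] yaw_y -71.8 z. [ 0.026 -0.003 -1.   ] -> shift [-1.3 -1.6 74.8] spin -0.1 j [ 1.1   0.38 -0.39  0.03 -0.79  0.77] F [ 1.4 -1.   0.2] w 14.2 t 27.3
[256.88941082 188.57552304] [253.68319476 217.56216977] [257.95503588 256.6608051 ]
```

View pics/w20.png

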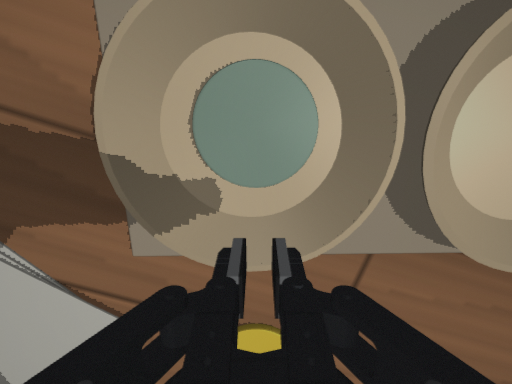

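```bash
python3 -m jog '[[[1,-1,30,0],[1,-1,55,0],[1,-1,68,0],[1,-1,74,0],[1,-1,75,0]]]'; python3 -m jog '[[[10,0,0,0],[20,0,0,0],[30,0,0,0],[40,0,0,0],[50,0,0,0]]]'; python3 -c "
from h import *
s=arm.read_state();R=Ro.from_quat(s['ee_rot']).as_matrix();tip=s['position']+172.5*R[:,2]
print(tip.round(1),'r',np.dot(tip[:2]-[437.9,407.8],[.949,.314]),s['contact_force'],R[:,2])
"
```

```text
clock: 28.0
position: [383.2, 388.4, 197.1]
ee_rot: [0.987, 0.158, 0.013, 0.003]
contact_force: [0.3, 0.5, 0.8]
gripper_width: 14.2
clock: 28.62
position: [431.5, 404.2, 198.2]
ee_rot: [0.987, 0.158, 0.013, 0.003]
contact_force: [-0.9, -1.2, -1.1]
gripper_width: 13.7
[436.2 404.   25.8] r -2.835340719979927 [-0.92762004 -1.15020431 -1.14734642] [ 0.02699315 -0.00146207 -0.99963455]
```

```bash
python3 -m jog '[[[8,0,0.5,0],[16,0,1,0],[24,0,1.5,0],[31,0,2,0],[37,0,2,0]]]'; python3 -m jog '[[[0,0,0,0],[-6,0,0,0],[-12,0,-20,0],[-12,0,-60,0],[-12,0,-110,0]]]' 85.4; python3 -m jog '[[[0,0,0,0],[0,0,0,0],[0,0,0,0],[0,0,0,0],[0,0,0,0]]]'; python3 -c "
from h import *
p=arm.camera_params('wrist')
im,d=snap('wrist','w21')
s=arm.read_state();R=Ro.from_quat(s['ee_rot']).as_matrix()
print(R[:,2].round(4),s['position'].round(1))
cen,n,Q=disc(im,d,p,(521,435));print((R.T@(cen-s['position'])).round(1),(R.T@n).round(3))
"
```

```text
clock: 29.25
position: [467.1, 415.9, 197.0]
ee_rot: [0.987, 0.158, 0.013, 0.003]
contact_force: [-0.6, -0.9, -0.8]
gripper_width: 14.0
clock: 29.88
position: [451.9, 412.0, 308.6]
ee_rot: [0.987, 0.158, 0.013, 0.003]
contact_force: [0.5, 1.4, -0.1]
gripper_width: 85.6
clock: 30.5
position: [451.9, 412.0, 307.8]
ee_rot: [0.987, 0.158, 0.012, 0.004]
contact_force: [0.4, -0.3, -0.2]
gripper_width: 85.0
[ 0.0259 -0.0034 -0.9997] [452.  412.  307.9]
disc px [258. 118.] cen [513.9 430.5  53. ] r 44.4 n [-0.542 -0.156  0.826] tilt 34.4 downhill [-0.9612259  -0.27576217] mean [518.2 431.8  56. ] 8772
[ 58.6  -1.2 256.4] [-0.544 -0.012 -0.839]
```

View pics/w21.png

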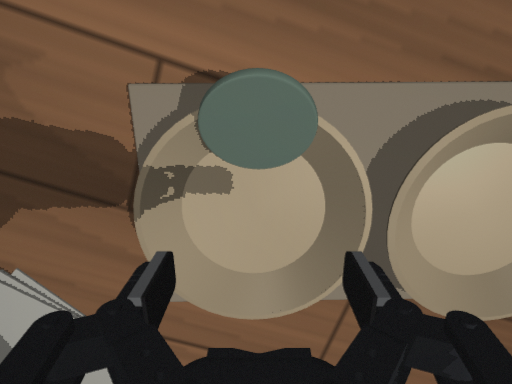

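```bash
python3 -c "
from h import *
p=arm.camera_params('wrist');s=arm.read_state();R=Ro.from_quat(s['ee_rot']).as_matrix()
print(R.T@(-np.array(p['R']).T@p['t']-s['position']))"
python3 -m jog '[[[50,-1,-15,0],[98,-1,-15,0],[98,-1,20,0],[98,-1,45,0],[98,-1,50,0]]]' 85.4; python3 -c "
from h import *
p=arm.camera_params('wrist')
im,d=snap('wrist','w22')
s=arm.read_state();R=Ro.from_quat(s['ee_rot']).as_matrix()
print(R[:,2].round(4),s['position'].round(1))
cen,n,Q=disc(im,d,p,(521,435));print((R.T@(cen-s['position'])).round(1),(R.T@n).round(3))
"
```

```text
[85.38071091 -0.40481686 31.21565432]
clock: 31.18
position: [545.8, 442.9, 257.4]
ee_rot: [0.987, 0.158, 0.011, 0.005]
contact_force: [0.0, -0.3, -0.8]
gripper_width: 85.4
[ 0.024  -0.006  -0.9997] [546.  443.2 258.4]
disc px [258. 270.] cen [514.9 430.7  53.5] r 44.0 n [-0.539 -0.155  0.828] tilt 34.1 downhill [-0.96110369 -0.27618779] mean [520.9 432.8  57.8] 5190
[-37.7  -0.5 204.1] [-0.543 -0.01  -0.84 ]
```

View pics/w22.png

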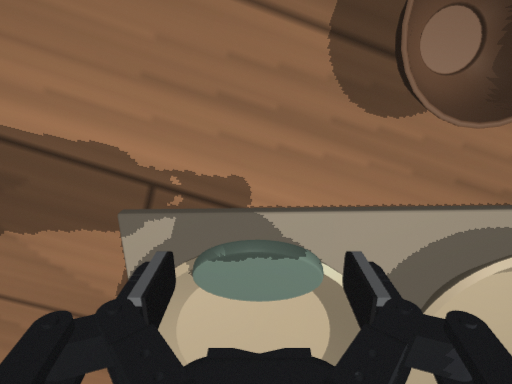

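```bash
python3 -m jog '[[[0,-0.5,15,0],[0,-0.5,30,0],[0,-0.5,42,0],[0,-0.5,47,0],[0,-0.5,47,0]]]' 85.4; python3 -m jog '[[[-3,0,0,0],[-6,0,0,0],[-9,0,0,0],[-9,0,0,0],[-9,0,0,0]]]' ;  python3 -c "
from h import *
p=arm.camera_params('wrist')
im,d=snap('wrist','w23')
s=arm.read_state();R=Ro.from_quat(s['ee_rot']).as_matrix()
print(R[:,2].round(4),s['position'].round(1))
print((R.T@([514.2,430.6,53.2]-s['position'])).round(1))
"
```

```text
clock: 31.85
position: [546.9, 443.4, 211.0]
ee_rot: [0.987, 0.158, 0.011, 0.005]
contact_force: [-0.0, 0.4, 1.1]
gripper_width: 85.3
clock: 32.48
position: [538.4, 440.6, 211.0]
ee_rot: [0.987, 0.158, 0.011, 0.005]
contact_force: [-0.3, -0.4, -0.1]
gripper_width: 85.4
[ 0.0239 -0.0063 -0.9997] [538.5 440.6 210.9]
[-29.4  -0.2 157.2]
```

View pics/w23.png

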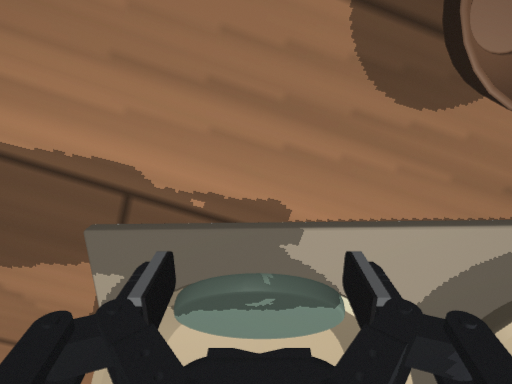

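```bash
python3 -m jog '[[[0,0,0,0],[0,0,0,0],[0,0,0,0],[0,0,0,0],[0,0,0,0]]]' 50; python3 -m jog '[[[0,0,-4,0],[0,0,-8,0],[0,0,-14,0],[0,0,-22,0],[0,0,-30,0]]]'; python3 -c "
from h import *
p=arm.camera_params('wrist')
im,d=snap('wrist','w24')
s=arm.read_state();print(s['gripper_width'],s['contact_force'])
im,d=snap('side','s24');cv2.imwrite('pics/s24c.png',cv2.resize(im[200:384,100:300],None,fx=3,fy=3))
"
```

```text
clock: 33.15
position: [538.4, 440.6, 210.9]
ee_rot: [0.987, 0.158, 0.011, 0.005]
contact_force: [-1.2, -1.0, 0.8]
gripper_width: 71.8
clock: 33.78
position: [537.7, 440.8, 241.7]
ee_rot: [0.987, 0.158, 0.011, 0.005]
contact_force: [-0.6, 0.2, -0.7]
gripper_width: 71.7
71.52792300679367 [ 0.39095176  0.55923975 -0.86811274]
```

View pics/w24.png

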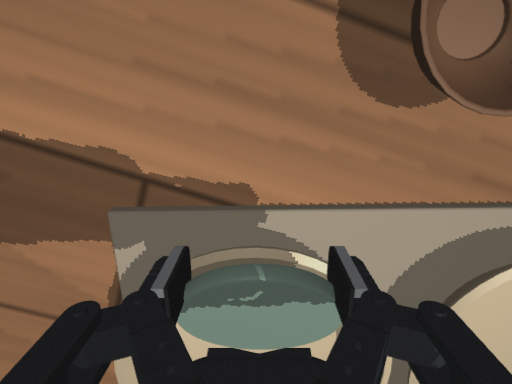

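View pics/s24c.png

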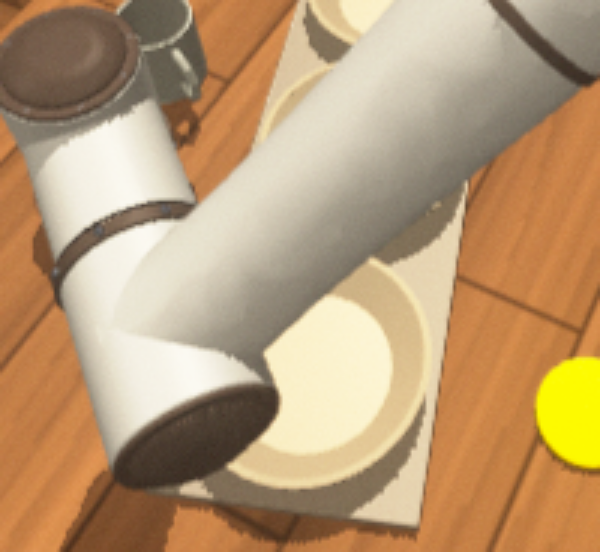

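Held at 71.5 mm with the tail towards the robot. Carrying it to the tray.

```bash
python3 -c "
from h import *
t,y=tray(near=(400,-340),save='t24')
w=tr2w(t,y,np.array([30,2]));print(w)
plan([*w,140],L=160,yaw=np.degrees(y)+90)
"
```

```text
tray cen (400.5 -340.6) size [222.5 160.2] yaw -4.8 n 1014 z 55.0
[ 430.57593161 -341.12442512]
TCP [537.8 440.9 241.9] yaw_y -71.8 z. [ 0.025 -0.005 -1.   ] -> shift [-348.4  708.2  -56.8] spin 23.0 j [ 0.92  0.63 -0.01  0.03 -0.92  0.95] F [-0.2 -0.6 -0.7] w 71.4 t 33.9
```

```bash
python3 -m jog '[[[0,0,-25,0],[-10,20,-57,3],[-30,60,-57,8],[-54,110,-57,14],[-78,160,-57,19]]]'; python3 -c "
from h import *
plan([430.6,-341.1,140],L=160,yaw=85.2)
"
```

```text
clock: 34.55
position: [511.6, 263.3, 299.0]
ee_rot: [1.0, -0.008, 0.012, 0.003]
contact_force: [0.7, -0.2, -1.2]
gripper_width: 71.4
TCP [511.6 263.3 299. ] yaw_y -90.9 z. [ 0.025 -0.005 -1.   ] -> shift [-7.510e+01  6.049e+02  2.000e-01] spin 3.9 j [ 0.76  0.39 -0.28  0.03 -0.89  0.78] F [ 0.7 -0.2 -1.2] w 71.4 t 34.5
```

```bash
python3 -m jog '[[[-6,50,0,2],[-12,100,0,4],[-18,153,0,4],[-25,206,0,4],[-31,255,0,4]]]'; python3 -c "
from h import *
plan([430.6,-341.1,140],L=160,yaw=85.2)
"
```

```text
clock: 35.17
position: [475.7, 7.1, 299.6]
ee_rot: [0.999, -0.043, 0.012, 0.002]
contact_force: [1.1, 0.3, -0.8]
gripper_width: 71.7
TCP [475.7   7.1 299.6] yaw_y -94.9 z. [ 0.025 -0.005 -1.   ] -> shift [-1.900e+01  3.503e+02  3.000e-01] spin -0.1 j [ 0.36  0.24 -0.51  0.02 -0.8   1.11] F [ 1.1  0.3 -0.8] w 71.7 t 35.2
```

```bash
python3 -m jog '[[[-3,50,0,0],[-6,105,0,0],[-9,160,0,0],[-12,215,0,0],[-14,265,0,0]]]';python3 -m jog '[[[-1,25,0,0],[-3,50,0,0],[-4,70,0,0],[-5,85,0,0],[-5,85,20,0]]]'; python3 -c "
from h import *
t,y=tray(near=(400,-340),save='t25')
plan([430.6,-341.1,60],L=160,yaw=85.2)
im,d=snap('wrist','w25')
"
```

```text
clock: 35.8
position: [438.4, -257.5, 300.2]
ee_rot: [0.999, -0.043, 0.013, 0.002]
contact_force: [1.0, 0.4, -0.6]
gripper_width: 71.7
clock: 36.42
position: [426.9, -343.0, 281.5]
ee_rot: [0.999, -0.044, 0.015, 0.003]
contact_force: [-0.4, -0.7, -1.3]
gripper_width: 71.5
tray cen (346.8 -391.1) size [113.1  61.2] yaw -4.3 n 231 z 54.6
TCP [ 425.7 -341.9  277.7] yaw_y -95.1 z. [ 0.022 -0.003 -1.   ] -> shift [-0.1 -1.4 57.8] spin -0.3 j [-0.38  0.38 -0.36 -0.01 -0.81  1.87] F [-1.4  1.5 -3.1] w 71.8 t 36.5
```

View pics/w25.png

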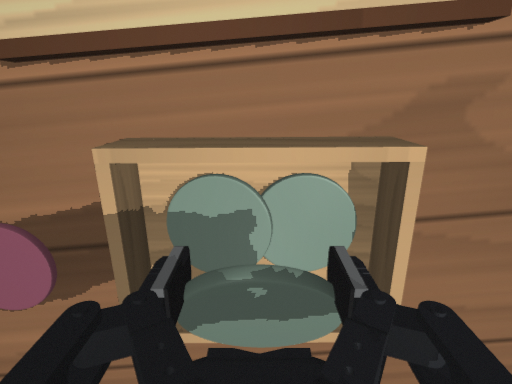

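View pics/t25.png

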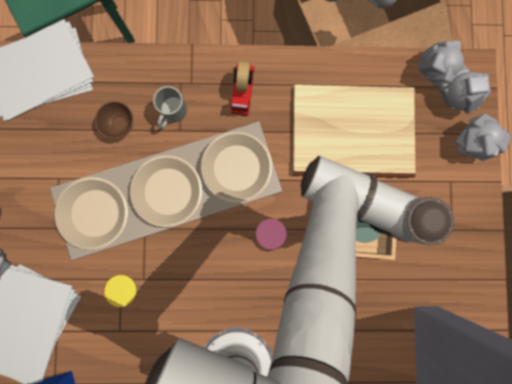

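```bash
python3 -m jog '[[[0,-1,15,0],[0,-1,32,0],[0,-1,46,0],[0,-1,54,0],[0,-1,58,0]]]'; python3 -m jog '[[[0,0,2,0],[0,0,4,0],[0,0,6,0],[0,0,8,0],[0,0,10,0]]]'; python3 -m jog '[[[0,0,2,0],[0,0,4,0],[0,0,6,0],[0,0,7,0],[0,0,8,0]]]'
```

```text
clock: 37.15
position: [427.1, -340.7, 220.0]
ee_rot: [0.999, -0.044, 0.01, 0.001]
contact_force: [-0.0, -0.2, -1.2]
gripper_width: 71.6
clock: 37.78
position: [427.4, -340.8, 210.0]
ee_rot: [0.999, -0.044, 0.011, 0.001]
contact_force: [0.2, -0.4, -0.6]
gripper_width: 71.8
clock: 38.4
position: [427.6, -340.9, 202.1]
ee_rot: [0.999, -0.044, 0.011, 0.001]
contact_force: [0.1, -0.0, 1.2]
gripper_width: 71.5
```

```bash
python3 -m jog '[[[0,0,1,0],[0,0,2,0],[0,0,3,0],[0,0,4,0],[0,0,5,0]]]'; python3 -m jog '[[[0,0,1,0],[0,0,2,0],[0,0,3,0],[0,0,4,0],[0,0,4,0]]]'; python3 -c "
from h import *
im,d=snap('wrist','w26')
"
```

```text
clock: 39.02
position: [427.9, -340.9, 197.1]
ee_rot: [0.999, -0.043, 0.011, 0.001]
contact_force: [0.9, 0.4, 2.1]
gripper_width: 71.4
clock: 39.65
position: [428.1, -341.0, 193.2]
ee_rot: [0.999, -0.043, 0.011, 0.001]
contact_force: [-0.4, -0.8, 2.2]
gripper_width: 71.2
```

View pics/w26.png

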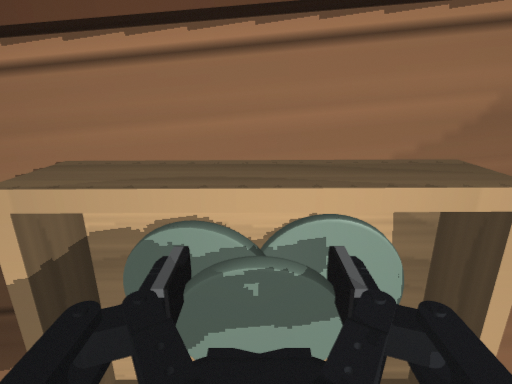

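```bash
python3 -m jog '[[[0,0,2,0],[0,0,2,0],[0,0,2,0],[0,0,2,0],[0,0,2,0]]]'; python3 -m jog '[[[0,0,0,0],[0,0,0,0],[0,0,0,0],[0,0,0,0],[0,0,0,0]]]' 84; python3 -m jog '[[[0,0,-15,0],[0,0,-40,0],[0,0,-80,0],[0,0,-110,0],[-70,0,-120,0]]]'; python3 -c "
from h import *
im,d=snap('wrist','w27')
"
```

```text
clock: 40.33
position: [428.3, -341.1, 191.3]
ee_rot: [0.999, -0.043, 0.011, 0.001]
contact_force: [2.5, -0.2, 3.6]
gripper_width: 71.5
clock: 40.95
position: [428.2, -341.0, 191.2]
ee_rot: [0.999, -0.043, 0.011, 0.001]
contact_force: [-0.4, -0.3, -0.2]
gripper_width: 84.2
clock: 41.58
position: [366.5, -336.0, 312.2]
ee_rot: [0.999, -0.042, 0.015, 0.004]
contact_force: [-1.2, -0.8, -1.2]
gripper_width: 83.8
```

View pics/w27.png

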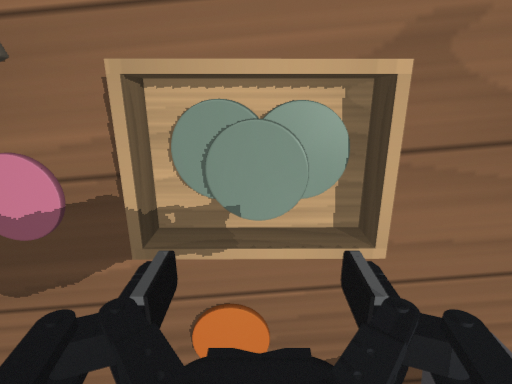

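All three coasters are in the tray, at wrist (218,148), (303,148) and (258,170). Next I'll measure the tray from the wrist depth and grip the front wall.

```bash
cat >> h.py <<'E'
def wtray(name=None,zc=55,near=(400,-340),tol=7):
    p=arm.camera_params('wrist');im,d=snap('wrist',name);C=cloud(p,d)
    m=(d>0)&(abs(C[...,2]-zc)<tol)&(np.hypot(C[...,0]-near[0],C[...,1]-near[1])<170)
    h=cv2.cvtColor(im,cv2.COLOR_BGR2HSV).astype(int);m&=(h[...,1]>60)&(h[...,0]<30)
    b=max(blobs(m,60),key=lambda x:x[0]);(cx,cy),(w,hh),a=cv2.minAreaRect(C[b[2]][:,:2].astype(np.float32))
    if w<hh:a+=90
    print("wtray cen %.1f %.1f"%(cx,cy),np.round((w,hh),1),"yaw %.1f"%(a%180-90),"z %.1f"%np.median(C[b[2]][:,2]))
    return np.array([cx,cy]),np.radians(a%180-90)
E
python3 -c "
from h import *
t,y=wtray('w28');tray(near=(400,-340))
w=tr2w(t,y,np.array([75,0]));print(w)
plan([*w,100],L=171,yaw=np.degrees(y))
"
```

```text
wtray cen 400.7 -339.7 [221.5 160.9] yaw -4.9 z 54.5
tray cen (471.1 -397.4) size [142.9  48.7] yaw -25.7 n 233 z 55.0
[ 475.43576461 -346.04851644]
TCP [ 361.4 -334.8  310.2] yaw_y -95.1 z. [ 0.023 -0.004 -1.   ] -> shift [109.6   0.8  41.9] spin 89.8 j [-0.42  0.25 -0.45 -0.01 -0.85  1.91] F [ 0.2 -0.5 -0.1] w 84.0 t 41.7
```

```bash
python3 -m jog '[[[25,0,0,10],[50,0,0,20],[75,0,0,30],[100,0,0,40],[110,1,0,50]]]' 30;  python3 -m jog '[[[0,0,0,10],[0,0,0,20],[0,0,0,30],[0,0,0,40],[0,0,0,40]]]'; python3 -c "
from h import *
plan([475.4,-346,40],L=171,yaw=-4.9)
snap('wrist','w29')
"
```

```text
clock: 42.35
position: [472.9, -345.5, 313.2]
ee_rot: [0.886, -0.464, 0.012, -0.004]
contact_force: [0.2, 0.1, -0.5]
gripper_width: 30.2
clock: 42.98
position: [473.6, -345.6, 313.6]
ee_rot: [-0.674, 0.738, -0.01, 0.008]
contact_force: [0.3, 0.1, 0.0]
gripper_width: 30.1
TCP [ 473.6 -345.6  313.6] yaw_y 174.8 z. [ 0.025 -0.005 -1.   ] -> shift [ -0.5   5.1 102.6] spin -0.3 j [-0.36  0.39 -0.22 -0.   -0.93  0.27] F [0.3 0.1 0. ] w 30.1 t 43.0
```

View pics/w29.png

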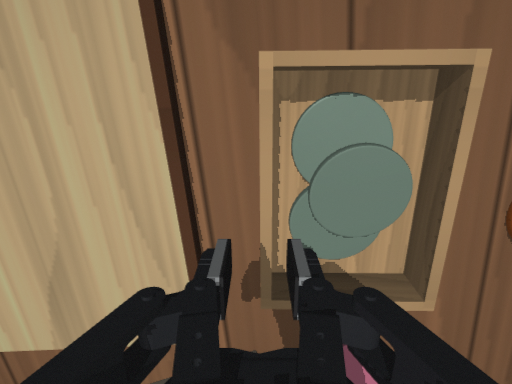

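```bash
python3 -m jog '[[[0,5,40,0],[0,5,75,0],[0,5,92,0],[0,5,100,0],[0,5,102,0]]]'; python3 -c "
from h import *
plan([475.4,-346,40],L=171,yaw=-4.9)
snap('wrist','w30')
"; python3 -m jog '[[[0,0,0,0],[0,0,0,0],[0,0,0,0],[0,0,0,0],[0,0,0,0]]]' 0
```

```text
clock: 43.65
position: [471.5, -345.8, 211.8]
ee_rot: [-0.675, 0.738, -0.011, 0.008]
contact_force: [0.0, 0.5, 0.5]
gripper_width: 29.9
TCP [ 471.5 -345.8  211.8] yaw_y 174.9 z. [ 0.026 -0.006 -1.   ] -> shift [-0.7  0.6  0.9] spin -0.2 j [-0.36  0.52 -0.33 -0.01 -0.7   0.27] F [0.  0.5 0.5] w 29.9 t 43.6
clock: 44.32
position: [471.4, -345.9, 213.1]
ee_rot: [-0.675, 0.737, -0.011, 0.008]
contact_force: [-2.3, 0.6, 5.6]
gripper_width: 8.2
```

View pics/w30.png

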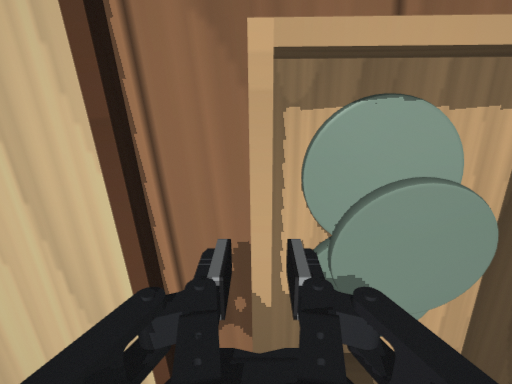

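```bash
python3 -m jog '[[[0,0,-6,0],[0,0,-12,0],[0,0,-18,0],[0,0,-24,0],[0,0,-30,0]]]'; python3 -c "
from h import *
im,d=snap('side','s31');cv2.imwrite('pics/s31c.png',cv2.resize(im[80:220,190:370],None,fx=4,fy=4))
snap('wrist','w31');print(arm.read_state()['contact_force'],arm.read_state()['gripper_width'])
"
```

```text
clock: 44.95
position: [470.5, -345.6, 243.3]
ee_rot: [-0.675, 0.738, -0.011, 0.008]
contact_force: [0.7, 0.0, -7.1]
gripper_width: 8.2
[ 0.12027167  0.52634031 -8.26162725] 8.486328911222023
```

View pics/s31c.png

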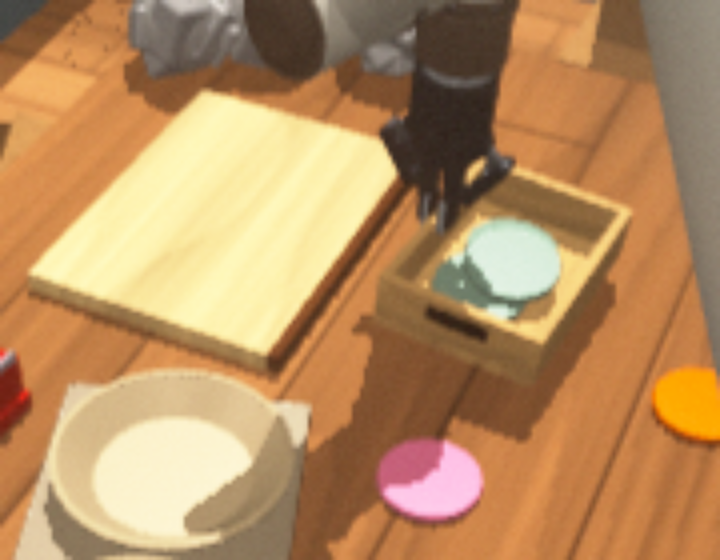

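View pics/w31.png

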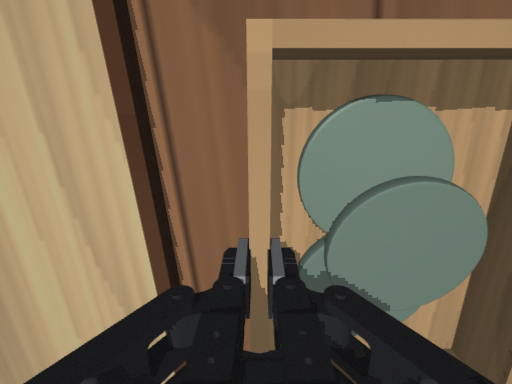

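The wrist force is 8 N, so the whole tray is off the bench and nearly level. I'll carry its front over the step, lower it onto the deck and let the back come down to the bench.

```bash
python3 -m jog '[[[0,-12,0,0],[0,-30,0,0],[0,-50,0,0],[0,-70,0,0],[0,-90,0,0]]]'; python3 -c "
from h import *
p=arm.camera_params('wrist');im,d=snap('wrist','w32');C=cloud(p,d)
s=arm.read_state();print(s['position'],s['contact_force'])
for uv in [(260,30),(300,32),(400,32),(500,32),(260,120),(30,150),(140,150)]: print(uv,C[uv[1],uv[0]].round(1))
"
```

```text
clock: 45.68
position: [561.8, -353.7, 245.9]
ee_rot: [-0.675, 0.737, -0.012, 0.008]
contact_force: [0.5, -0.1, -8.1]
gripper_width: 8.7
[ 564.48997187 -353.91821388  246.25036832] [ 4.89893392 -1.46436775 -8.44410207]
(260, 30) [ 557.7 -459.7   86.7]
(300, 32) [ 542.4 -457.6   86.6]
(400, 32) [ 503.4 -454.4   84. ]
(500, 32) [ 464.3 -451.    82.4]
(260, 120) [ 560.6 -426.1   88. ]
(30, 150) [ 721.  -413.8   19. ]
(140, 150) [ 645.  -407.6   19.7]
```

View pics/w32.png

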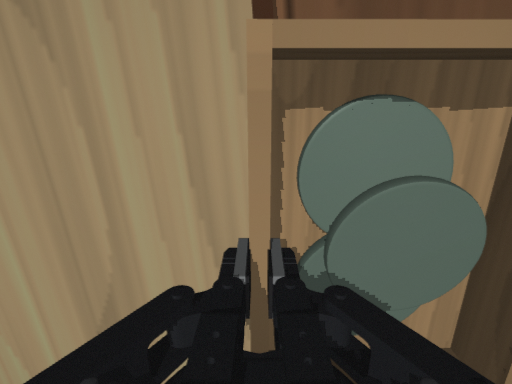

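```bash
python3 -m jog '[[[0,0,3,0],[0,0,6,0],[0,0,9,0],[0,0,11,0],[0,0,12,0]]]'; python3 -m jog '[[[0,0,0,0],[0,0,0,0],[0,0,0,0],[0,0,0,0],[0,0,0,0]]]' 30; python3 -m jog '[[[0,0,-30,0],[0,0,-60,0],[0,0,-90,0],[0,0,-110,0],[0,0,-110,0]]]'; python3 -c "
from h import *
p=arm.camera_params('wrist');im,d=snap('wrist','w33');C=cloud(p,d)
h=cv2.cvtColor(im,cv2.COLOR_BGR2HSV)
for n in ('side',):
    im,d=snap(n,'s33');cv2.imwrite('pics/s33c.png',cv2.resize(im[80:220,190:370],None,fx=4,fy=4))
"
```

```text
clock: 46.35
position: [564.7, -354.1, 234.3]
ee_rot: [-0.676, 0.737, -0.014, 0.009]
contact_force: [-0.3, -0.2, -7.2]
gripper_width: 8.4
clock: 46.98
position: [564.8, -354.1, 234.4]
ee_rot: [-0.676, 0.737, -0.014, 0.009]
contact_force: [-0.1, 0.2, -0.3]
gripper_width: 29.8
clock: 47.6
position: [561.5, -353.2, 346.4]
ee_rot: [-0.676, 0.737, -0.016, 0.01]
contact_force: [0.5, -0.1, 0.2]
gripper_width: 30.0
```

View pics/w33.png

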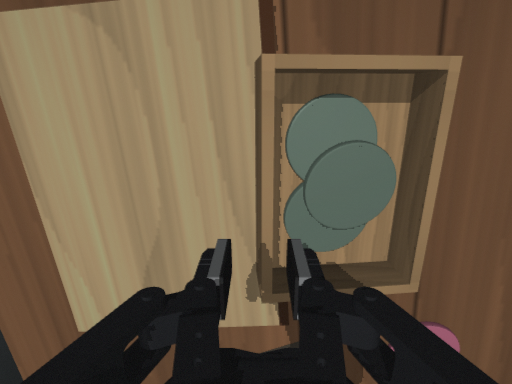

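View pics/s33c.png

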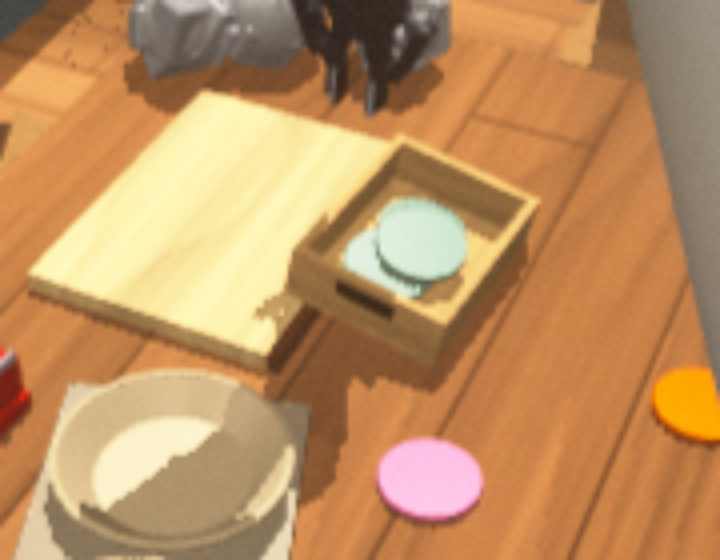

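The front is up on the deck and the back is on the bench. I'll check heights and overlap numerically.

```bash
python3 -c "
from h import *
p=arm.camera_params('wrist');im,d=snap('wrist','w34');C=cloud(p,d)
for uv in [(266,100),(266,200),(430,160),(425,220),(440,100),(350,62)]: print(uv,C[uv[1],uv[0]].round(1))
m=(d>0)&(C[...,2]>48)&(C[...,2]<86)&(np.hypot(C[...,0]-493,C[...,1]+347)<150)
b=max(blobs(m,60),key=lambda x:x[0]);r=cv2.minAreaRect(C[b[2]][:,:2].astype(np.float32));print(r,cv2.boxPoints(r).round(1))
q=C[b[2]];print('front z',np.median(q[q[:,0]>np.percentile(q[:,0],97)],0),'back',np.median(q[q[:,0]<np.percentile(q[:,0],3)],0))
dk=(abs(C[...,2]-20)<4)&(C[...,0]>530)&(d>0);v=C[dk];yy=v[:,1]
for a in(-260,-240,-480,-500):
    w=v[abs(yy-a)<6];print(a,len(w),w[:,0].min() if len(w) else None)
plan([400,-340,100],yaw=85.2)
"
```

```text
(266, 100) [ 558.6 -430.9   77.4]
(266, 200) [ 565.  -350.2   76.6]
(430, 160) [ 421.1 -368.7   55.6]
(425, 220) [ 419.8 -311.3   54.6]
(440, 100) [ 416.7 -418.1   53.5]
(350, 62) [ 493.3 -452.5   67.1]
((493.6705627441406, -348.3826904296875), (220.8969268798828, 163.55215454101562), 85.29695892333984) [[ 403.1 -451.8]
 [ 566.1 -465.2]
 [ 584.2 -245. ]
 [ 421.2 -231.6]]
front z [ 577.67001559 -274.63562872   70.44345685] back [ 408.16879225 -431.53710993   54.10871603]
-260 1525 587.0105935980843
-240 1384 588.313312104789
-480 3949 550.5009433439895
-500 4140 550.2832173364596
TCP [ 560.9 -352.9  342.9] yaw_y 175.1 z. [ 0.03  -0.008 -1.   ] -> shift [ -0.3 168.9  64.8] spin 89.9 j [-0.32  0.49  0.01 -0.   -1.07  0.23] F [ 0.2  0.3 -0.8] w 29.8 t 47.8
```

```bash
python3 -m jog '[[[0,30,0,-10],[0,60,0,-20],[0,100,0,-30],[0,140,0,-40],[0,181,0,-50]]]' 60;  python3 -m jog '[[[0,0,0,-10],[0,0,0,-20],[0,0,0,-30],[0,0,0,-40],[0,0,0,-40]]]'; python3 -c "
from h import *
plan([386,-339.5,20],yaw=85.2,L=167)
snap('wrist','w35')
"
```

```text
clock: 48.38
position: [379.2, -337.0, 336.0]
ee_rot: [0.925, -0.38, 0.014, -0.002]
contact_force: [0.3, -1.0, 1.0]
gripper_width: 60.3
clock: 49.0
position: [379.0, -336.9, 334.9]
ee_rot: [0.999, -0.041, 0.013, 0.002]
contact_force: [-0.6, 0.7, 0.2]
gripper_width: 59.9
TCP [ 379.  -336.9  334.9] yaw_y -94.7 z. [ 0.026 -0.006 -1.   ] -> shift [ -1.1   0.9 148. ] spin 0.1 j [-0.41  0.25 -0.38 -0.01 -0.91  1.9 ] F [-0.6  0.7  0.2] w 59.9 t 49.0
```

View pics/w35.png

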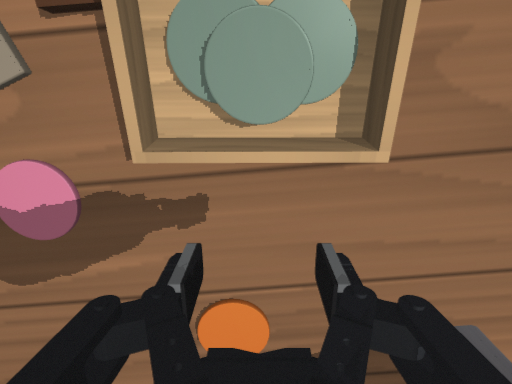

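```bash
python3 -m jog '[[[-1,1,45,0],[-1,1,90,0],[-1,1,120,0],[-1,1,138,0],[-1,1,146,0]]]'; python3 -m jog '[[[6,0,0,0],[12,0,0,0],[18,0,0,0],[24,0,0,0],[30,0,0,0]]]'; python3 -m jog '[[[7,0,0,0],[14,0,0,0],[21,0,0,0],[28,0,0,0],[35,0,0,0]]]'; python3 -c "
from h import *
plan([386,-339.5,20],yaw=85.2,L=167)
snap('wrist','w36')
"
```

```text
clock: 49.68
position: [381.5, -338.6, 187.6]
ee_rot: [0.999, -0.043, 0.012, 0.002]
contact_force: [0.5, 0.2, 0.1]
gripper_width: 60.2
clock: 50.3
position: [409.1, -340.7, 188.5]
ee_rot: [0.999, -0.043, 0.008, 0.001]
contact_force: [-7.6, -0.3, 4.9]
gripper_width: 59.6
clock: 50.92
position: [440.9, -343.1, 188.8]
ee_rot: [0.999, -0.044, 0.003, -0.001]
contact_force: [-10.8, 0.3, 4.4]
gripper_width: 60.1
TCP [ 440.9 -343.1  188.8] yaw_y -95.1 z. [ 0.007  0.002 -1.   ] -> shift [-56.1   1.7   1.4] spin -0.3 j [-0.37  0.52 -0.4  -0.01 -0.64  1.86] F [-10.8   0.3   4.4] w 60.1 t 50.9
```

View pics/w36.png

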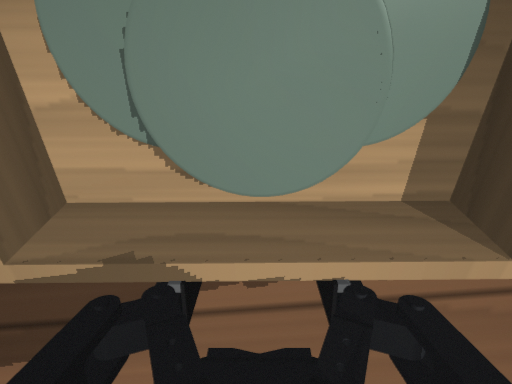

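```bash
python3 -m jog '[[[-3,0,0,0],[-3,0,-10,0],[0,0,-10,0],[7,0,-10,0],[14,0,-10,0]]]'; python3 -m jog '[[[7,0,0,0],[14,0,0,0],[21,0,0,0],[28,0,0,0],[35,0,0,0]]]'; python3 -c "
from h import *
plan([386,-339.5,20],yaw=85.2,L=167)
p=arm.camera_params('wrist');im,d=snap('wrist','w37');C=cloud(p,d)
s,d=snap('side','s37');cv2.imwrite('pics/s37c.png',cv2.resize(s[80:220,190:370],None,fx=4,fy=4))
"
```

```text
clock: 51.6
position: [452.0, -344.0, 198.9]
ee_rot: [0.999, -0.045, -0.002, -0.003]
contact_force: [-14.1, 0.0, 11.1]
gripper_width: 60.0
clock: 52.22
position: [478.1, -346.3, 198.0]
ee_rot: [0.999, -0.046, -0.017, -0.007]
contact_force: [-31.8, 1.0, 22.5]
gripper_width: 59.9
TCP [ 478.1 -346.3  198. ] yaw_y -95.3 z. [-0.034  0.016 -0.999] -> shift [-86.    4.1  14.1] spin -0.5 j [-0.35  0.55 -0.3  -0.01 -0.75  1.84] F [-31.8   1.   22.5] w 59.9 t 52.2
```

View pics/s37c.png

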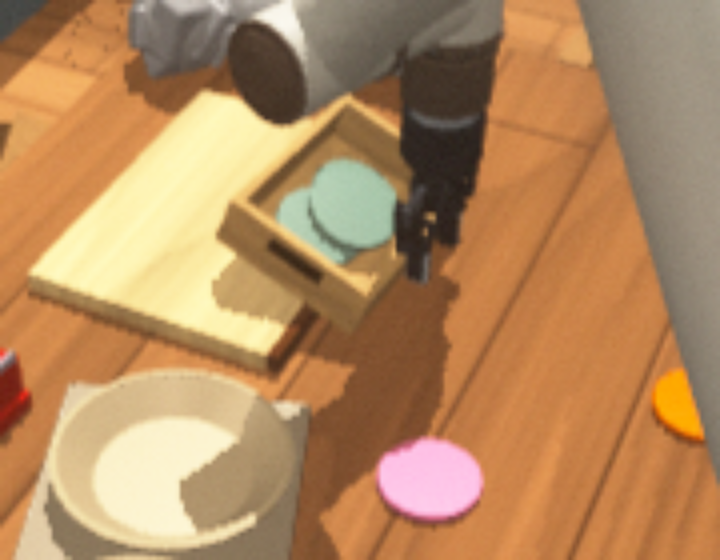

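The tray's middle is past the step and my fingers are holding its back down (32 N). I'll back off to let it settle.

```bash
python3 -m jog '[[[-3,0,-2,0],[-6,0,-4,0],[-10,0,-4,0],[-20,0,-4,0],[-30,0,-4,0]]]'; python3 -c "
from h import *
plan([386,-339.5,20],yaw=85.2,L=167)
p=arm.camera_params('wrist');im,d=snap('wrist','w38');C=cloud(p,d)
s,d=snap('side','s38');cv2.imwrite('pics/s38c.png',cv2.resize(s[80:220,190:370],None,fx=4,fy=4))
"
```

```text
clock: 52.95
position: [448.3, -343.4, 202.7]
ee_rot: [0.999, -0.046, -0.016, -0.007]
contact_force: [-1.1, 0.5, 0.5]
gripper_width: 60.0
TCP [ 448.3 -343.4  202.7] yaw_y -95.3 z. [-0.032  0.016 -0.999] -> shift [-56.3   4.2  17.7] spin -0.5 j [-0.37  0.51 -0.37 -0.01 -0.73  1.85] F [-1.1  0.5  0.5] w 60.0 t 53.0
```

View pics/s38c.png

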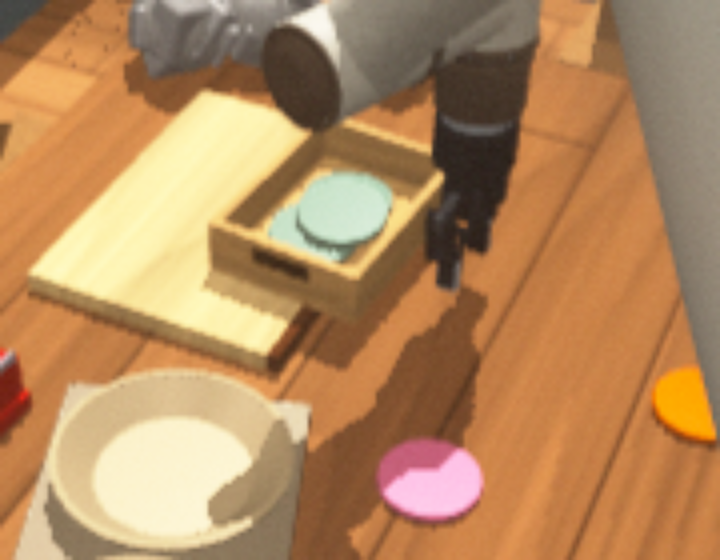

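View pics/w38.png

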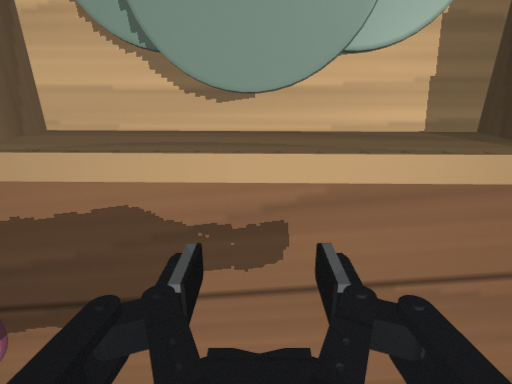

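The tray has settled level on the deck's edge. Pushing it fully on, a bit higher on the back wall.

```bash
python3 -m jog '[[[0,0,-6,0],[0,0,-12,0],[8,0,-13,0],[16,0,-13,0],[24,0,-13,0]]]'; python3 -m jog '[[[8,0,0,0],[16,0,-1,0],[24,0,-1,0],[32,0,-1,0],[40,0,-1,0]]]';python3 -m jog '[[[8,0,0,0],[16,0,-1,0],[24,0,-1,0],[32,0,-1,0],[40,0,-1,0]]]'; python3 -c "
from h import *
plan([386,-339.5,20],yaw=85.2,L=167)
s,d=snap('side','s39');cv2.imwrite('pics/s39c.png',cv2.resize(s[80:220,190:370],None,fx=4,fy=4))
"
```

```text
clock: 53.68
position: [472.7, -345.9, 214.7]
ee_rot: [0.999, -0.046, -0.017, -0.008]
contact_force: [-0.8, -1.2, -0.9]
gripper_width: 59.6
clock: 54.3
position: [510.3, -349.5, 214.5]
ee_rot: [0.999, -0.047, -0.021, -0.009]
contact_force: [-9.5, 1.1, 6.8]
gripper_width: 60.0
clock: 54.92
position: [548.0, -353.4, 214.1]
ee_rot: [0.999, -0.047, -0.026, -0.01]
contact_force: [-8.8, 0.9, 7.4]
gripper_width: 60.1
TCP [ 548.  -353.4  214.1] yaw_y -95.4 z. [-0.05   0.022 -0.998] -> shift [-152.3    4.8   35.3] spin -0.6 j [-0.33  0.62 -0.12 -0.01 -0.89  1.81] F [-8.8  0.9  7.4] w 60.1 t 54.9
```

View pics/s39c.png

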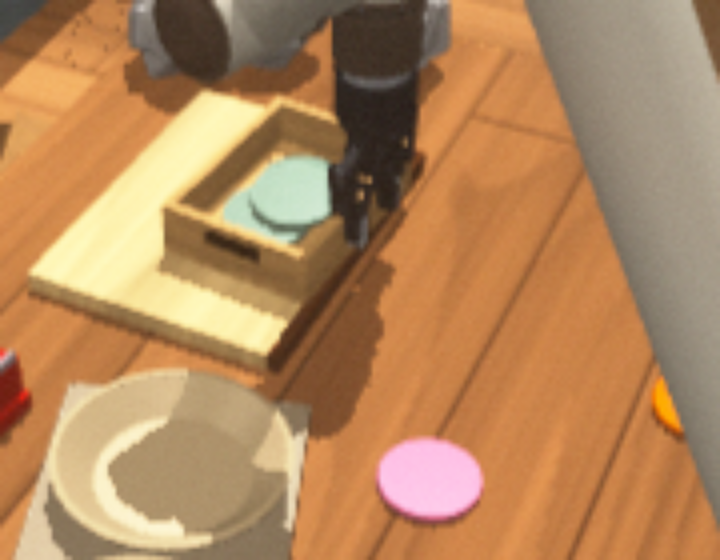

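```bash
python3 -m jog '[[[9,0,0,0],[18,0,-1,0],[27,0,-1,0],[36,0,-2,0],[44,0,-2,0]]]'; python3 -m jog '[[[-10,0,0,0],[-20,0,0,0],[-40,0,-60,0],[-80,0,-120,0],[-140,0,-150,0]]]'; python3 -m jog '[[[-30,-50,0,0],[-60,-100,0,0],[-60,-150,0,0],[-60,-200,0,0],[-60,-250,0,0]]]'; python3 -c "
from h import *
im,d=snap('top','t40');np.save('/tmp/t40.npy',d)
t,y=tray(d,zc=75,near=(675,-350))
C=cloud(P['top'],d);z=C[...,2]
dk=(z>14)&(z<26)&(C[...,1]<-40)&(C[...,0]>400)
b=max(blobs(dk,200),key=lambda x:x[0]);print(cv2.minAreaRect(C[b[2]][:,:2].astype(np.float32)))
for q in [(80,110),(80,-110),(-80,110),(-80,-110)]:
    w=tr2w(t,y,np.array(q));print(w,w-[687.1,-346.6])
rim=(abs(z-75)<8)&(np.hypot(C[...,0]-t[0],C[...,1]-t[1])<140);A=C[rim];
k=np.c_[A[:,:2]-t,np.ones(len(A))];print(np.linalg.lstsq(k,A[:,2],rcond=None)[0])
s,d=snap('side','s40')
cv2.imwrite('pics/t40c.png',cv2.resize(im[60:260,270:440],None,fx=3,fy=3))
"
```

```text
clock: 55.6
position: [591.4, -357.7, 213.9]
ee_rot: [0.998, -0.047, -0.028, -0.01]
contact_force: [-9.6, 0.7, 6.6]
gripper_width: 60.0
clock: 56.22
position: [471.5, -348.9, 366.8]
ee_rot: [0.999, -0.047, -0.026, -0.009]
contact_force: [-0.6, 0.6, -0.0]
gripper_width: 60.0
clock: 56.85
position: [434.3, -93.2, 374.2]
ee_rot: [0.999, -0.047, -0.025, -0.009]
contact_force: [0.9, 0.6, 1.0]
gripper_width: 59.7
tray cen (675.5 -363.0) size [223.  160.8] yaw -5.3 n 1096 z 75.1
((686.9935913085938, -347.2860412597656), (363.0167236328125, 271.8651428222656), 89.29293823242188)
[ 765.31765617 -260.85320847] [78.21765617 85.74679153]
[ 744.9729256  -479.91048851] [  57.8729256  -133.31048851]
[ 606.00327069 -246.05704079] [-81.09672931 100.54295921]
[ 585.65854012 -465.11432083] [-101.44145988 -118.51432083]
[8.05401121e-04 7.90596381e-04 7.47471006e+01]
```

View pics/t40c.png

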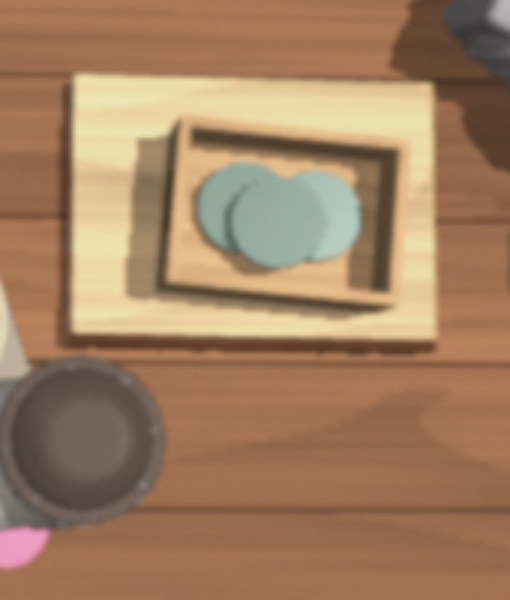

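View pics/s40.png

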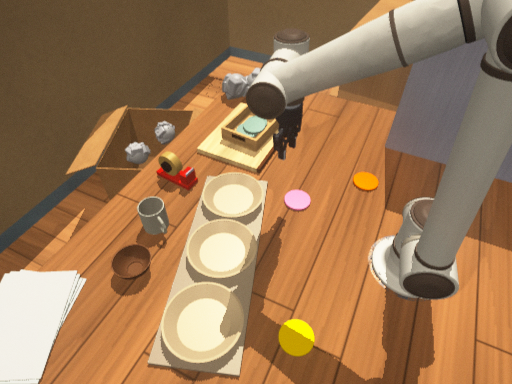

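The tray is level (slope under 0.1%) with its rim at 75 mm. All four corners are at least 30 mm inside the deck's edges, the coasters lie in it, and the arm is clear. Handing in.

```bash
python3 -m jog '[[[0,0,0,0],[0,0,0,0],[0,0,0,0],[0,0,0,0],[0,0,0,0]]]'; python3 -c "
from bench import arm
print(arm.job_done())"
```

```text
clock: 57.58
position: [434.8, -92.0, 374.2]
ee_rot: [0.999, -0.044, -0.025, -0.009]
contact_force: [0.5, 0.3, 0.1]
gripper_width: 60.3
the job is handed in; nothing more can be done
None
```

All three coasters are in the tray, the tray is level on the packing deck, and the job was handed in at about 58 s of the 210 s limit. No verdict was reported back.

**Coasters:** I slid each one up its setter wall, gripped it across the edge standing over the rim, and laid it in the tray. The third lies on top of the first two. The tray was knocked about 27 mm aside after the first coaster, so I re-measured it before the next placement.

**Tray:** I gripped the front wall, but the grip lifted the whole tray nearly level instead of tipping it. I carried its front over the step and set it on the deck; on release the back came down onto the bench. The rim then read 77 mm at the front and 54 mm at the back, with the front edge at least 20 mm past the step. I pushed it from behind, backed off once so it could level, then pushed it fully on.

**Last checks:**
- **Position:** the rim is at 75 mm with a slope under 0.1%, and all four corners are at least 30 mm inside the deck's edges.
- **Contents:** the pictures show all three coasters lying in the tray.
- **Bystanders:** the mug, bowl and tape dispenser look untouched in the pictures; I did not measure them. The arm was clear of everything.

**What disagreed or went off plan:**
- The force peaked at about 35 N while laying the second coaster and 32 N while pushing over the step.
- The tool leaned up to about 3° during the pushes.
- Top-camera tray readings taken with the arm in the way were wrong, so I ignored them.

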